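# Hook the instrument basket out of the deep sterilising pot

## Robot

A 7-joint arm with a two-finger parallel gripper is mounted at the origin on the work surface. World frame = base frame: x ahead of the robot, y to its left, z up, the work surface at z = 0. Lengths are in mm, angles in rad, forces in N, time in s.
With the tool pointing down it reaches from about 400 to 875 mm from the base axis. Payload 4.4 kg.
Tool frame: the origin (TCP) lies on the centre line of the jaws, within the pads' length; the fingertips stand 25 mm ahead of it and the grasp point (between the pads) lies 6 mm ahead of it; z points along the fingers, x is the direction in which the jaws open and shut, and the axes are right-handed (so a half turn about z gives the same grasp; the last joint's range is limited). The gripper opens to 85 mm and grips with 20 to 120 N. Pads are 22 mm wide; open, the fingers measure 114 mm over their backs; the gripper's body (76 mm by 85 mm) begins 54 mm behind the grasp point. The pads swing forward as they close: fully open they stand 13 mm farther back than shut.
Start: joints at [1.08, 0.628, 0.038, 1.517, -0.027, 0.996, -0.02], TCP at [267.917, -592.231, 256.313] pointing down, gripper open.
Joint ranges: [-3.06, 3.06], [-0.37, 2.12], [-1.25, 1.32], [0.18, 2.47], [-1.1, 4.24], [0.23, 1.98], [-2.94, 2.94]. Speed limits (rad/s): [2.57, 2.57, 3.14, 3.14, 3.14, 3.14, 3.14].

## Interface

Orientations are given as [roll, pitch, yaw] about the fixed x, y, z axes, in that order (R = Rz(yaw) Ry(pitch) Rx(roll)).
In Python, from cell import ctrl, cams gives the robot as it stands. The module is installed in compiled form; this text tells all that it offers.
- The arm moves only by the tool step_arm, never from a script. Its arguments are lists of equal length, an entry for each row: "linear": the shift along the tool's x, y, z in mm, a list of three; "yaw": the turn about the tool's z in rad; "gripper": the opening, from -1 (shut) to 1 (fully open). A call has 1 to 8 rows; each row is the pose to reach, as a shift and turn from the pose commanded when the call began, along the tool's axes at that moment; what a row does not reach only later rows make up. A row lasts 1/12 s, in which the tool goes at most 41.7 mm and 7.16 degrees, less where a joint would pass 70% of its speed; a pose out of reach is approached as far as the arm can. A call with a gripper value outside its range is refused whole. The fingers move at their own pace and stop on an object; the grip force is fixed at half the most. Time passes only in rows, so rows that repeat a pose let the fingers close. It gives the time, the measured TCP pose, the force and the opening at its end, in the units of the state.
- ctrl.read_state(): the state, without advancing time (a new reading comes with each control period).
- cams.get_image(name): name is "scene" or "top"; returns a dict with "frame" (400x640x3 uint8, red, green, blue), "depth" (400x640 float32, mm along the optical axis (not along the pixel's ray), 0 where there is no reading), "intrinsics" (3x3 intrinsics, pixels), "cam_to_world" (4x4, takes a point from camera to world coordinates). Camera axes: x right, y down, z forward; pixel columns grow to the right and rows downward; lengths in mm; the calibration is good to about 2 mm. A picture is of the moment at which its call begins.
- ctrl.finish_job(): hands the job in, once; it reports no verdict.
Trained networks look in the newest picture that a camera, given by its name, has taken for a name from the list of things; names that differ only in an ending like _2 or _b are one class to them, and where a whole thing is asked for, a point or a joint stands for the part that bears it (a point fixed in the world has none). Each returns a list of dicts, best first, with "conf" (0 to 1); they miss things now and then, are a little off and sometimes report something else, mostly with a low value. They report only what shows in the picture. A call takes as long as a camera call. They do not tell look-alikes from the thing itself.
- cams.regions_of(camera, name): "pixels" (400x640 bool, what is visible of it) and "pixel" ([column, row] in pixels, amid what is visible of it).
The state is a dict: "clock": time; "qpos": joint angles; "qd": joint speeds; "tau": joint torques, N m; "eef_pos": TCP position; "tool_rot": TCP orientation; "force": force on the tool from outside, world axes, zero at the start; "torque": the same for the moment, N m; "width": finger opening in mm.
Only numpy, scipy, OpenCV 4.12 (cv2) and the standard library are available. Lean on these libraries where they do the work, as an engineer would, in place of code of your own. Each camera call takes 0.05 s, during which the arm holds its last target.

## Task

Take the lifting hook from its stand, catch the wire bail of the instrument basket at the bottom of the deep pot and draw the basket out with the hook alone: fingers must not touch the basket. Set it down gently, upright and flat inside the shallow steel tray, then hang the hook back on its stand by the collar. Do not tip or drag the pot, and leave the other things on the table where they are.

Things in the scene. Friction and masses are not known exactly. Their poses are not given: they have to be found in the camera images.
- pot: Plain steel pot, free-standing, 0.95 kg: outer diameter 100 mm, 122 mm tall, open on top, bore 92 mm across and 116 mm deep (inner floor 6 mm above the table). Two small wire ears stand out to 69 mm from the axis on its +y and -y sides, about 97 mm up. Origin: centre of the underside, z up.
- pot_rim (a point): Centre of the pot's mouth, at rim height (122 mm above the pot's origin).
- basket: Round perforated metal instrument basket with a swinging wire bail, diameter 80 mm, wall 28 mm high and 3 mm thick, floor 4 mm thick, about 0.2 to 0.5 kg, standing on the pot's floor, the bail's peak about 55 mm below the pot's rim. Origin: centre of the underside, z up.
- bail_hinge (a point): Middle of the bail's hinge line, which runs along the basket's y, 30 mm above its origin. Bail: peaked arch of 5 mm wire, legs at y = -34 and +34 mm, peak at y = 0, 38 mm from the hinge line. It swings freely and lies fallen on a stop 0.6 rad to the basket's +x or -x side (not told which: feel or look): peak 21 mm to that side, 61 mm above the basket's origin; upright 68 mm.
- hook: Lifting hook, 165 mm long, 0.16 kg: an upright 6 mm steel rod (the shank) bent into a J at the foot, with a collar and a handle on top. Origin: on the shank axis at the foot's centreline, z up along the shank. At the start it hangs upright by its collar in the stand's fork, its foot 23 mm above the table and its tip pointing out of the fork.
- hook_tip (a point): Centreline end of the hook's turned-up tip: 18 mm from the shank axis towards the hook's own +x, 10 mm above the hook's origin (13 mm with the round end). The clear gap between shank and tip is 12 mm.
- hook_handle (a point): Middle of the hook's square wooden handle, 129.5 mm above the hook's origin. The handle is 18 x 18 mm, from 97 to 162 mm above the origin, its flats facing the hook's x and y.
- hook_collar (a point): Centre of the underside of the hook's round collar, 92 mm above the hook's origin; the collar is 30 mm across and 5 mm thick.
- stand: Heavy fixed stand: base plate 120 x 100 x 8 mm, a post at its +x end (face 35 mm from the origin) and a level fork of two prongs from the post towards -x, to x = -37 mm, 16 mm apart (y = -8 to +8), each 10 mm wide, with lips 5 mm high on their free ends (x -37 to -33 mm). Open on top and at the -x end. Highest point 123 mm. Origin: under the fork, at table level.
- stand_fork (a point): Point midway between the prongs at the height of their upper faces, 118 mm above the table, over the stand's origin: a hung hook has its hook_collar here, within 20 mm along the fork.
- tray: Shallow open steel tray, fixed, 170 (x) x 140 (y) x 16 mm, wall and floor 3 mm thick. Origin: centre of the underside.
- swab_jar: Bystander: small clear jar with lid, diameter 46 mm, 62 mm tall. Origin: centre of the underside.
- tape_roll: Bystander: roll of tape lying flat, diameter 48 mm, 24 mm tall. Origin: centre of the underside.
- medicine_bottle: Bystander: brown bottle, diameter 52 mm, 100 mm tall. Origin: centre of the underside.
- lunch_box: Bystander: clear box with lid, 96 x 136 x 52 mm. Origin: centre of the underside.
There are look-alikes about, which are no part of the job. There is more than one size of the basket; the job needs the smallest. Leave any blue look-alike of the stand alone.

How it is judged (in metres and radians):
On the way, in this order (a step that is already met when the one before it is completed fails the run):
1. the basket hangs on the hook, clear above the pot's rim (z of basket in the frame of pot_rim above 0.002 m and contact force between basket and hook above 1 N), for 0.2 s.
2. the basket stands upright on the tray's floor (z of basket in the frame of tray below 0.006 m and contact force between basket and tray above 1 N and angle between basket's own z axis and vertical below 0.08 rad), for 0.2 s.
At the end, for the whole second after the job is handed in: The basket stands upright (within 0.06 rad) and at rest on the tray's floor, inside its walls, free of the hook; the hook hangs upright (within 0.2 rad), at rest, by its collar on the stand's fork; the pot stands upright (horizontal distance between basket and tray below 0.08 m and z of basket in the frame of tray below 0.006 m and angle between each of basket, pot's own z axis and vertical below 0.06 rad and linear speed of basket below 0.02 m/s and contact force between basket and tray above 1 N and contact force between basket and hook below 0.1 N and horizontal distance between hook_collar and stand_fork below 0.03 m and z of hook_collar in the frame of stand_fork between -0.004 and 0.007 m and angle between hook's own z axis and vertical below 0.2 rad and linear speed of hook below 0.03 m/s and contact force between hook and stand above 0.5 N); the robot touches nothing.
It fails at once if fingers touch the basket or its bail (contact force between the fingers and basket above 0.5 N).
It fails at once if the pot is tipped (over 0.25 rad) or dragged (over 40 mm) (angle between pot's own z axis and vertical above 0.25 rad or distance of pot from where it was at the start of the episode above 0.04 m).
It fails at once if the basket is dropped (falls free of the hook faster than 0.6 m/s), put down hard (over 40 N on the tray) or tipped over (tilts over 0.7 rad) ((linear speed of basket above 0.6 m/s and contact force between basket and hook below 0.1 N) or contact force between basket and tray above 40 N or angle between basket's own z axis and vertical above 0.7 rad).
It fails at once if a bystander is displaced by more than 30 mm (distance of any of swab_jar, tape_roll, medicine_bottle, lunch_box from where it was at the start of the episode above 0.03 m).
It also fails if it takes over 72 s, if anything falls off the work surface, if the arm or the gripper's body presses on something with over 40 N, if the wrist force passes 120 N, or if a joint passes its speed limit or range.

## Working session

There is one attempt and no reset: what is moved stays moved. The work goes in short steps, Python scripts to look and compute and a tool call to move; the robot and the scene stay as the last step left them, time stands still between calls to the robot, and variables do not carry over. Pictures are saved under pics/ and viewed, and the job is handed in when it is done.

Besides the shell and the picture viewer there is one more tool, called after ">>>" as name(argument=value, ...) on one line, values as JSON. step_arm: Moves the arm, as the interface text tells. Its arguments: {"type":"object","properties":{"linear":{"type":"array"},"yaw":{"type":"array"},"gripper":{"type":"array"}},"required":["linear","yaw","gripper"]}

```bash
mkdir -p pics; cat > h.py <<'E'
import numpy as np, cv2
from cell import ctrl, cams
def grab(n):
    im=cams.get_image(n); return im
def world(im,u,v,d):
    K=im["intrinsics"]; T=im["cam_to_world"]
    p=np.array([(u-K[0,2])/K[0,0]*d,(v-K[1,2])/K[1,1]*d,d,1.0]) if np.isscalar(u) else np.stack([(u-K[0,2])/K[0,0]*d,(v-K[1,2])/K[1,1]*d,d,np.ones_like(d)])
    return (T@p)[:3]
def cloud(im):
    v,u=np.mgrid[0:400,0:640]; d=im["depth"].astype(float)
    P=world(im,u.ravel().astype(float),v.ravel().astype(float),d.ravel()).T.reshape(400,640,3)
    P[d==0]=np.nan
    return P
def proj(im,p):
    T=np.linalg.inv(im["cam_to_world"]); q=T@np.append(p,1); K=im["intrinsics"]
    return K[0,0]*q[0]/q[2]+K[0,2],K[1,1]*q[1]/q[2]+K[1,2]
def save(im,name,box=None,s=1):
    f=im["frame"][:,:,::-1]
    if box: f=f[box[1]:box[3],box[0]:box[2]]
    f=cv2.resize(f,None,fx=s,fy=s,interpolation=cv2.INTER_CUBIC)
    cv2.imwrite("pics/"+name,f)
E
python3 - <<'E'
from h import *
np.set_printoptions(precision=1,suppress=True)
for n in("top","scene"):
    im=grab(n); save(im,n+"0.png"); print(n,im["cam_to_world"],im["intrinsics"])
    P=cloud(im)
    for t in["pot","basket","hook","stand","tray","swab_jar","tape_roll","medicine_bottle","lunch_box"]:
        for r in cams.regions_of(n,t):
            m=r["pixels"]; Q=P[m]; 
            print(n,t,round(r["conf"],2),np.array(r["pixel"]),m.sum(),np.nanmedian(Q,0),np.nanpercentile(Q,2,axis=0),np.nanpercentile(Q,98,axis=0))
s=ctrl.read_state(); print({k:np.round(v,3) for k,v in s.items()})
E
```

```text
top [[   0.    -1.     0.1  386.8]
 [  -1.    -0.    -0.    99.3]
 [   0.    -0.1   -1.  1526.6]
 [   0.     0.     0.     1. ]] [[453.2   0.  309. ]
 [  0.  453.2 203.6]
 [  0.    0.    1. ]]
top pot 0.65 [333.9 208.6] 455 [495.5  -1.2  87.8] [444.1 -43.6   0.3] [539.6  77.  125.8]
top pot 0.42 [236.  200.6] 975 [524.9 300.3   9.5] [471.4 254.    0.9] [589.9 365.5 123.2]
top basket 0.97 [323.4 204.3] 453 [494.4  21.6  12.7] [459.2 -13.8   4.9] [531.2  56.1  63.5]
top basket 0.77 [245.3 280.1] 1003 [249.1 272.2   8.8] [198.3 219.7  -1.2] [300.9 322.8  86.3]
top basket 0.7 [335.3 161.6] 983 [657.9 -25.5   8.8] [603.1 -77.8  -1.6] [709.9  26.8  85.5]
top hook 0.55 [229.1 193.9] 75 [520.9 306.3 168.3] [514.5 297.5 119.2] [533.4 321.  192.4]
top stand 0.9 [237.5 198.1] 1026 [525.9 301.3   9.5] [471.6 254.5   0.8] [592.5 364.7 124.4]
top stand 0.65 [186. 231.] 1050 [419.8 475.3   9.9] [363.1 423.6   1.5] [479.7 532.1 121.8]
top tray 0.68 [415.6 202.5] 2125 [ 524.5 -296.9    3.7] [ 439.4 -373.6   -3.7] [ 610.2 -220.2   18.2]
top swab_jar 0.57 [290. 200.] 140 [518.8 138.1  62.1] [499.  121.
[... 1982 characters left out ...]
2]
scene tape_roll 0.72 [248.5 215.7] 258 [ 530.7 -133.7   18.5] [ 502.  -155.5    2.2] [ 544.1 -112.9   25.1]
scene medicine_bottle 0.8 [332.2 276.8] 925 [740.8 128.8  57. ] [717.4 102.2   3.4] [750.7 151.6 100.2]
scene lunch_box 0.57 [194.5 280.3] 3405 [ 807.5 -140.3   50.8] [ 738.2 -213.4    0.2] [838.8 -80.9  53.3]
{'clock': np.float64(1.0), 'qpos': array([ 1.1,  0.6,  0. ,  1.5, -0. ,  1. , -0. ]), 'qd': array([ 0.,  0.,  0., -0., -0.,  0.,  0.]), 'tau': array([ -0. , -56.3,   1.2, -19.4,   0. ,   0. ,  -0. ]), 'eef_pos': array([ 267.9, -592.3,  256.3]), 'tool_rot': array([-3.1, -0. , -1.1]), 'force': array([-0. ,  0.4,  0.5]), 'torque': array([0., 0., 0.]), 'width': np.float64(84.955)}
```

View pics/top0.png

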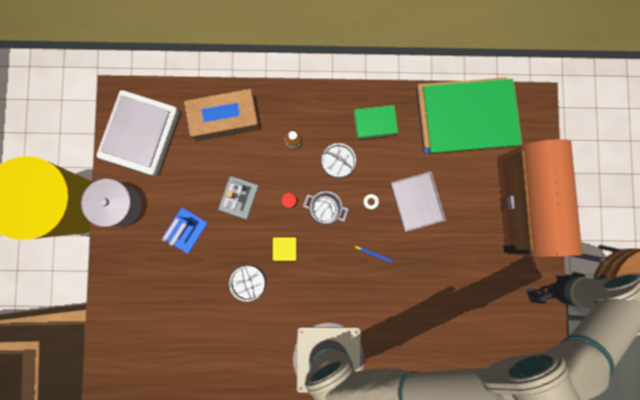

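View pics/scene0.png

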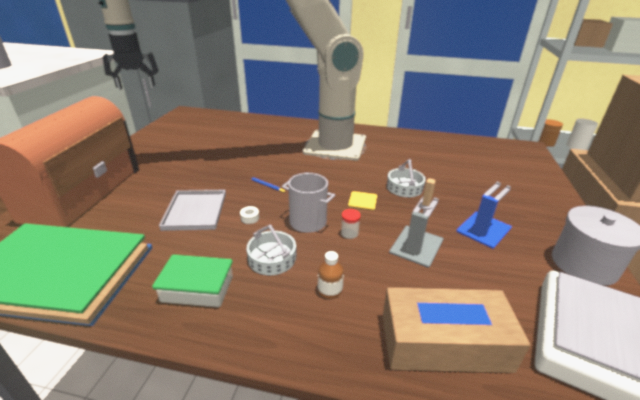

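```bash
python3 - <<'E'
from h import *
a=grab("top"); b=grab("scene")
fa=cv2.resize(a["frame"][165:245,290:350,::-1],(600//2*1,400),interpolation=cv2.INTER_CUBIC)
fb=cv2.resize(a["frame"][160:250,200:275,::-1],(333,400),interpolation=cv2.INTER_CUBIC)
cv2.imwrite("pics/topcrop.png",np.hstack([fa,fb]))
fc=cv2.resize(b["frame"][150:250,260:360,::-1],(400,400),interpolation=cv2.INTER_CUBIC)
fd=cv2.resize(b["frame"][160:270,370:470,::-1],(400,440),interpolation=cv2.INTER_CUBIC)[:400]
cv2.imwrite("pics/scenecrop.png",np.hstack([fc,fd]))
E
```

```text
(no output)
```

View pics/topcrop.png

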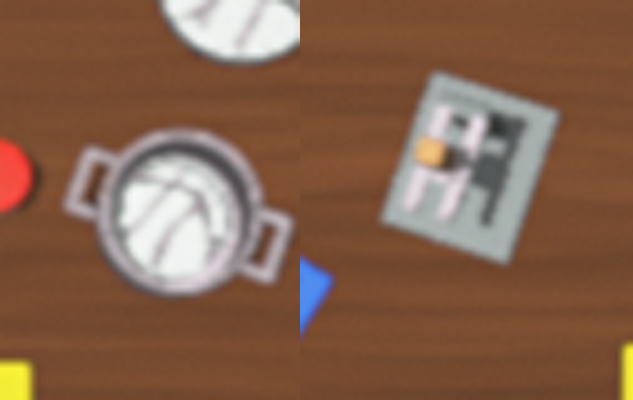

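View pics/scenecrop.png

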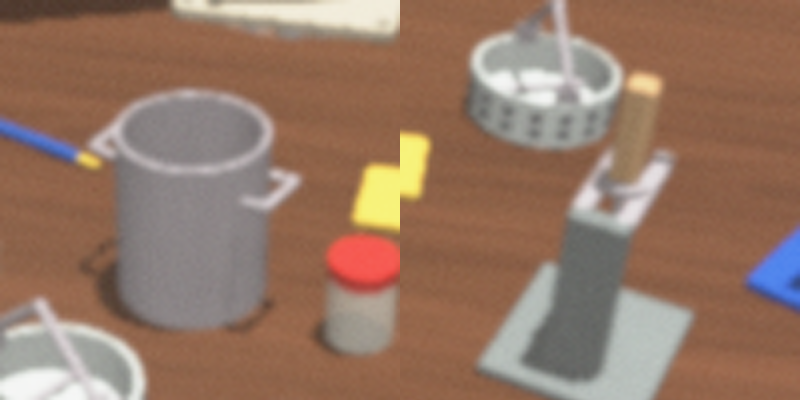

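Top view: candidate baskets at (323,204) inside the pot, (245,280) and (338,160) standing free. The free ones are about 105 mm across, so the smallest is the one in the pot at (323,204). The stand is the grey one at (238,198), which holds the hook; the blue look-alike at (186,231) is empty. Next I measure them precisely.

```bash
python3 - <<'E'
from h import *
np.set_printoptions(precision=1,suppress=True)
a=grab("top"); P=cloud(a); b=grab("scene"); S=cloud(b)
np.savez("first.npz",P=P,S=S,fa=a["frame"],fb=b["frame"],Ta=a["cam_to_world"],Tb=b["cam_to_world"])
# table height bias
for n,C in(("top",P),("scene",S)):
    m=(abs(C[...,0]-420)<25)&(abs(C[...,1]+100)<60); print(n,"table z",np.nanmedian(C[m][:,2]))
def box(C,x,y,z): return (C[...,0]>x[0])&(C[...,0]<x[1])&(C[...,1]>y[0])&(C[...,1]<y[1])&(C[...,2]>z[0])&(C[...,2]<z[1])
for n,C in(("top",P),("scene",S)):
    h=C[box(C,(490,560),(280,340),(130,200))]; print(n,"handle",len(h),h.mean(0),h.min(0),h.max(0))
    top=h[h[:,2]>180]; print(" top",len(top),top.mean(0) if len(top) else "")
    f=C[box(C,(460,600),(250,370),(110,130))]; print(n,"fork",len(f))
    if len(f)>5: print(cv2.minAreaRect(f[:,:2].astype(np.float32)))
    base=C[box(C,(440,620),(230,390),(4,14))]; print(n,"base",len(base),cv2.minAreaRect(base[:,:2].astype(np.float32)))
    t=C[box(C,(410,640),(-400,-190),(9,22))]; print(n,"trayrim",len(t),cv2.minAreaRect(t[:,:2].astype(np.float32)))
    r=C[box(C,(430,560),(-60,100),(114,128))]; print(n,"rim",len(r),r.mean(0),cv2.minEnclosingCircle(r[:,:2].astype(np.float32)))
i=box(P,(430,560),(-60,100),(15,90))
d=np.hypot(P[...,0]-495,P[...,1]-21)
m=(d<44)
for v in range(188,220): print(v," ".join("%3.0f"%P[v,u,2] if not np.isnan(P[v,u,2]) else "  ." for u in range(305,343)))
cr=a["frame"][185:225,300:345,::-1]; cr=cv2.resize(cr,None,fx=14,fy=14,interpolation=cv2.INTER_CUBIC)
cv2.imwrite("pics/potbig.png",cv2.normalize(cr,None,0,255,cv2.NORM_MINMAX))
E
```

```text
top table z 0.13768419600194193
scene table z -0.36459370526631574
top handle 58 [523.3 308.8 176.1] [514.6 299.5 131.2] [533.  321.6 191.7]
 top 38 [524.1 311.1 187.5]
top fork 210
((528.0525512695312, 310.3247375488281), (37.60586166381836, 85.83805847167969), 71.76969146728516)
top base 842 ((530.5004272460938, 309.9736328125), (178.48184204101562, 159.20635986328125), 0.044292230159044266)
top trayrim 293 ((519.5638427734375, -300.8489074707031), (202.6667022705078, 193.13290405273438), 1.8776904344558716)
top rim 130 [494.6  19.7 121.5] ((493.3791809082031, 20.555288314819336), 49.890785217285156)
scene handle 223 [531.2 310.2 162.6] [519.  300.7 130.1] [536.7 321.  189.2]
 top 55 [528.9 310.5 185.7]
scene fork 296
((528.3143920898438, 309.55181884765625), (36.425662994384766, 92.32794189453125), 71.83057403564453)
scene base 935 ((532.1185913085938, 308.6964111328125), (100.2022705078125, 122.46865844726562), 72.32304382324219)
scene trayrim 416 ((523.8513793945312, -296.64630126953125), (177.07568359375, 141.5806427001953), 15.826486587524414)
scene rim 278 [496.3  20.6 119.1]
[... 4350 characters left out ...]
  11  10  11  10  14  10  40  49  41   7  11   5  34  91 119   5   2  -1   3
216   0   1  -3   6   4  -3  62 112 123  32  32   4   9   8  13  16   8   6  15  10  12  19  16   5   7  13  41  32   6   5   7  68 126 119  -1  -0   2   5
217   5  -5  -3  -1  -1  -2  33  71   . 124  30  28  15  14  14  15  19   6  11   6   9   5   5  12  17  43  35   7   4   9  47 122 119   1  -4  -4  -6   2
218   2   1   0  -5   4  -2  -4  38  89 123 123  20  37  34   7  16   9  16  14   7   7   9   6  34  32   7   8   5   4  35 125 121  94  98  94  96  -0  -1
219  -1   0   1   5   1   1  -2  -5  42  86 118 122 119  19  34  37  34  12  13   9  31  37  39  26   5   8   9   3  40 127 120   6  -4  97 101  93 102 101
```

View pics/potbig.png

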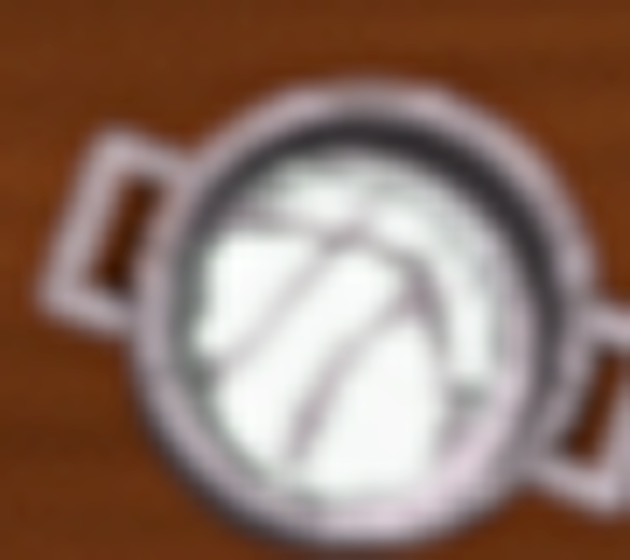

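```bash
python3 - <<'E'
from h import *
from scipy.optimize import least_squares
np.set_printoptions(precision=1,suppress=True)
Z=np.load("first.npz"); P=Z["P"]; T=Z["Ta"]
v,u=np.mgrid[0:400,0:640]
c=np.array([493.5,20.5])
d=np.hypot(P[...,0]-c[0],P[...,1]-c[1])
# bail pixels: z 42..76, away from pot wall
m=(d<40)&(P[...,2]>42)&(P[...,2]<78)
Q=P[m]; print(len(Q)); 
# model: center xy, yaw, tilt, legs straight from (0,±34) to peak 38 -> two segments; z offset 36
def segd(Q,A,B):
    t=np.clip(((Q-A)@(B-A))/((B-A)@(B-A)),0,1); return np.linalg.norm(Q-(A+t[:,None]*(B-A)),axis=1)
def pts(x):
    cx,cy,yaw,tilt=x
    X=np.array([np.cos(yaw),np.sin(yaw),0]);Y=np.array([-np.sin(yaw),np.cos(yaw),0])
    C=np.array([cx,cy,36.]); pk=C+38*(np.sin(tilt)*X+np.cos(tilt)*[0,0,1])
    return C+34*Y,C-34*Y,pk
def f(x,tilt=None):
    a,b,p=pts(x); dd=np.minimum(segd(Q,a,p),segd(Q,b,p)); return dd
best=None
for y0 in np.arange(-3,3.2,.5):
    r=least_squares(f,[*c,y0,0.6],loss="soft_l1",f_scale=3,bounds=([470,0,-4,.3],[520,45,4,.9]))
    if best is None or r.cost<best.cost: best=r
    print(round(y0,1),r.cost,np.round(r.x,3))
a,b,p=pts(best.x); print(best.x,a,b,p)
# colored overlay
im={"cam_to_world":T,"intrinsics":np.array([[453.2,0,309],[0,453.2,203.6],[0,0,1]])}
g=cv2.resize(Z["fa"][185:225,300:345,::-1],None,fx=14,fy=14,interpolation=cv2.INTER_CUBIC)
f2=lambda q:tuple(int(round((w-o+.5)*14)) for w,o in zip(proj(im,q),(300,185)))
cv2.line(g,f2(a),f2(p),(0,0,255),1);cv2.line(g,f2(b),f2(p),(0,255,0),1);cv2.imwrite("pics/bailfit.png",g)
# basket wall ring
w=(P[...,2]>26)&(P[...,2]<40)&(d<42)&(d>30); print("wall circle",cv2.minEnclosingCircle(P[w][:,:2].astype(np.float32)))
E
```

```text
41Traceback (most recent call last):
  File "<stdin>", line 23, in <module>
    return func(*args, **kwargs)
    vector_fun = VectorFunction(
        fun_wrapped,
    ...<6 lines>...
        workers=workers
    )
    self._update_fun()
    ~~~~~~~~~~~~~~~~^^
    self.f = self.fun_wrapped(xp_copy(self.x))
             ~~~~~~~~~~~~~~~~^^^^^^^^^^^^^^^^^
    return np.atleast_1d(self.fun(x))
                         ~~~~~~~~^^^
    return self.f(x, *self.args, **self.kwargs)
           ~~~~~~^^^^^^^^^^^^^^^^^^^^^^^^^^^^^^
  File "<stdin>", line 20, in f
  File "<stdin>", line 17, in pts
TypeError: can't multiply sequence by non-int of type 'numpy.float64'
```

```bash
cat > fit.py <<'E'
from h import *
from scipy.optimize import least_squares
np.set_printoptions(precision=2,suppress=True)
Z=np.load("first.npz"); P=Z["P"]; T=Z["Ta"]
c=np.array([493.5,20.5])
d=np.hypot(P[...,0]-c[0],P[...,1]-c[1])
m=(d<40)&(P[...,2]>42)&(P[...,2]<78)
m[:199]=0
Q=P[m]; print(len(Q))
def segd(Q,A,B):
    t=np.clip(((Q-A)@(B-A))/((B-A)@(B-A)),0,1); return np.linalg.norm(Q-(A+t[:,None]*(B-A)),axis=1)
def pts(x):
    cx,cy,yaw,tilt=x
    X=np.array([np.cos(yaw),np.sin(yaw),0]);Y=np.array([-np.sin(yaw),np.cos(yaw),0]);W=np.array([0,0,1.])
    C=np.array([cx,cy,36.]); pk=C+38*(np.sin(tilt)*X+np.cos(tilt)*W)
    return C+34*Y,C-34*Y,pk
def f(x):
    a,b,p=pts(x); return np.minimum(segd(Q,a,p),segd(Q,b,p))
best=None
for y0 in np.arange(-3,3.2,.5):
    r=least_squares(f,[*c,y0,0.6],loss="soft_l1",f_scale=3,bounds=([470,0,-4,.3],[520,45,4,.9]))
    if best is None or r.cost<best.cost: best=r
a,b,p=pts(best.x); print(best.cost,best.x,a,b,p)
im={"cam_to_world":T,"intrinsics":np.array([[453.2,0,309],[0,453.2,203.6],[0,0,1]])}
g=cv2.resize(Z["fa"][185:225,300:345,::-1],None,fx=14,fy=14,interpolation=cv2.INTER_CUBIC)
f2=lambda q:tuple(int(round((w-o+.5)*14)) for w,o in zip(proj(im,q),(300,185)))
cv2.line(g,f2(a),f2(p),(0,0,255),1);cv2.line(g,f2(b),f2(p),(0,255,0),1);cv2.imwrite("pics/bailfit.png",g)
w=(P[...,2]>26)&(P[...,2]<40)&(d<42)&(d>30); print("wall circle",cv2.minEnclosingCircle(P[w][:,:2].astype(np.float32)))
hi=P[m&(P[...,2]>60)]; print("high pts",len(hi),hi.mean(0))
E
python3 fit.py
```

```text
41
320.5995969423549 [498.13  20.06  -0.8    0.45] [522.56  43.7   36.  ] [473.7   -3.58  36.  ] [509.54   8.27  70.27]
wall circle ((494.5545654296875, 22.42464828491211), 39.89815139770508)
high pts 14 [507.43   8.67  64.79]
```

View pics/bailfit.png

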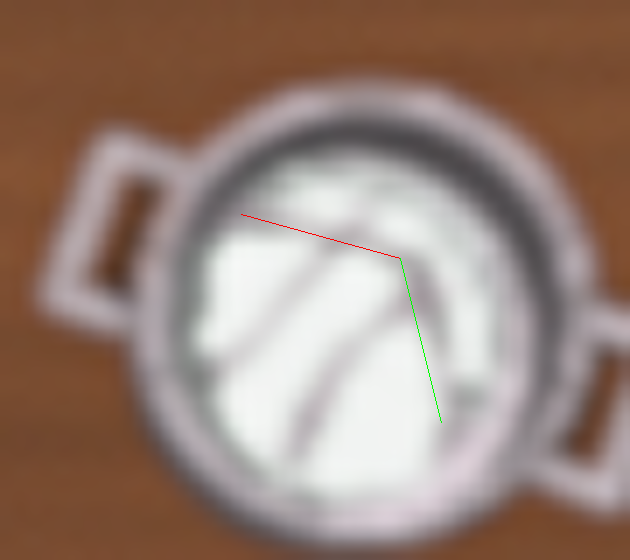

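```bash
cat > mv.py <<'E'
import sys,numpy as np
from scipy.spatial.transform import Rotation as R
from cell import ctrl
s=ctrl.read_state(); p=np.array(s["eef_pos"]); r=R.from_euler("xyz",s["tool_rot"]); rot=s["tool_rot"]
print("t",round(float(s["clock"]),2),"pos",np.round(p,1),"rot",np.round(rot,3),"F",np.round(s["force"],1),"w",round(float(s["width"]),1),"q7",round(float(s["qpos"][6]),2))
if len(sys.argv)>1:
    for a in sys.argv[1:]:
        x,y,z,yw=map(float,a.split(","))
        R2=R.from_euler("xyz",[np.pi,0,yw]); 
        rel=(r.inv()*R2).as_rotvec()
        d=r.inv().apply(np.array([x,y,z])-p)
        print("target",a,"shift",np.round(d,1),"yaw",np.round(rel[2],3),"tilt",np.round(rel[:2],3),"rows",np.ceil(max(np.linalg.norm(d)/41.7,abs(rel[2])/.125)))
E
python3 mv.py 525.3,311.2,256,-0.309
```

```text
t 1.2 pos [ 267.9 -592.2  256.3] rot [-3.142 -0.    -1.146] F [-0.1  0.5 -0.4] w 85.1 q7 -0.02
target 525.3,311.2,256,-0.309 shift [-7.171e+02 -6.068e+02  3.000e-01] yaw -0.837 tilt [-0. -0.] rows 23.0
```

>>> step_arm(linear=[[-717,-607,0],[-717,-607,0],[-717,-607,0],[-717,-607,0],[-717,-607,0],[-717,-607,0],[-717,-607,0],[-717,-607,0]], yaw=[-0.837,-0.837,-0.837,-0.837,-0.837,-0.837,-0.837,-0.837], gripper=[1,1,1,1,1,1,1,1])

```text
clock: 1.87
eef_pos: [359.5, -269.9, 256.6]
tool_rot: [3.141, -0.001, -0.306]
force: [0.6, -0.1, -0.4]
width: 85.6
```

```bash
python3 mv.py 525.3,311.2,256,-0.309
```

```text
t 1.87 pos [ 359.5 -269.9  256.6] rot [ 3.141e+00 -1.000e-03 -3.060e-01] F [ 0.6 -0.1 -0.4] w 85.6 q7 0.15
target 525.3,311.2,256,-0.309 shift [-1.670e+01 -6.041e+02  5.000e-01] yaw 0.003 tilt [ 0.    -0.001] rows 15.0
```

>>> step_arm(linear=[[-17,-604,0],[-17,-604,0],[-17,-604,0],[-17,-604,0],[-17,-604,0],[-17,-604,0],[-17,-604,0],[-17,-604,0]], yaw=[0,0,0,0,0,0,0,0], gripper=[1,1,1,1,1,1,1,1])

```text
clock: 2.53
eef_pos: [452.0, 50.6, 256.7]
tool_rot: [-3.141, -0.001, -0.309]
force: [0.2, -0.2, 0.7]
width: 84.7
```

```bash
python3 mv.py 525.3,311.2,256,-0.309
```

```text
t 2.53 pos [452.   50.6 256.7] rot [-3.141e+00 -1.000e-03 -3.090e-01] F [ 0.2 -0.2  0.7] w 84.7 q7 -0.65
target 525.3,311.2,256,-0.309 shift [  -9.5 -270.6    0.7] yaw -0.0 tilt [-0.    -0.001] rows 7.0
```

>>> step_arm(linear=[[-9.5,-270,0],[-9.5,-270,0],[-9.5,-270,0],[-9.5,-270,0],[-9.5,-270,0],[-9.5,-270,0],[-9.5,-270,0],[-9.5,-270,0]], yaw=[0,0,0,0,0,0,0,0], gripper=[1,1,1,1,1,1,1,1])

```text
clock: 3.2
eef_pos: [524.4, 315.6, 256.2]
tool_rot: [-3.136, 0.001, -0.302]
force: [0.4, 0.7, -0.5]
width: 85.4
```

```bash
python3 mv.py 525.3,311.2,158,-0.309; python3 - <<'E'
from h import *
b=grab("scene"); save(b,"grasp0.png",(370,110,480,270),3.7)
E
```

```text
t 3.2 pos [524.4 315.6 256.2] rot [-3.136e+00  1.000e-03 -3.020e-01] F [ 0.4  0.7 -0.5] w 85.4 q7 -1.07
target 525.3,311.2,158,-0.309 shift [ 2.3  4.5 98.2] yaw 0.007 tilt [-0.005  0.001] rows 3.0
```

View pics/grasp0.png

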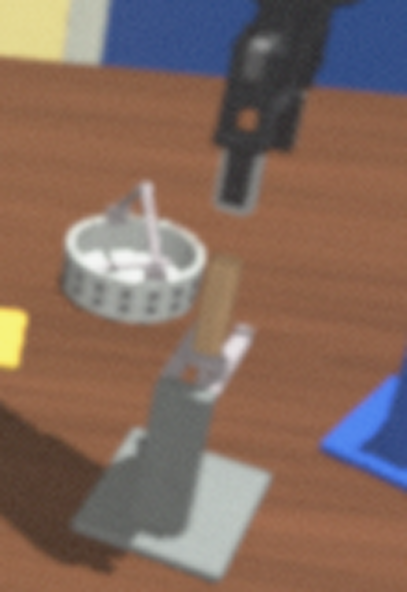

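>>> step_arm(linear=[[0,0,0],[0,0,0],[0,0,0]], yaw=[0,0,0], gripper=[1,1,1])

```text
clock: 3.5
eef_pos: [525.0, 306.8, 256.4]
tool_rot: [3.141, -0.0, -0.311]
force: [-0.0, -0.1, 0.4]
width: 85.4
```

```bash
python3 mv.py 525.3,311.2,158,-0.309
```

```text
t 3.5 pos [525.  306.8 256.4] rot [ 3.141 -0.    -0.311] F [-0.  -0.1  0.4] w 85.4 q7 -1.07
target 525.3,311.2,158,-0.309 shift [-1.1 -4.4 98.4] yaw -0.002 tilt [ 0.001 -0.   ] rows 3.0
```

>>> step_arm(linear=[[-1,-4,20],[-1,-4,40],[-1,-4,40],[-1,-4,40]], yaw=[0,0,0,0], gripper=[1,1,1,1])

```text
clock: 3.83
eef_pos: [524.7, 311.3, 215.9]
tool_rot: [3.139, 0.001, -0.31]
force: [0.4, -0.2, 0.7]
width: 85.2
```

```bash
python3 mv.py 525.3,311.2,158,-0.309
```

```text
t 3.83 pos [524.7 311.3 215.9] rot [ 3.139e+00  1.000e-03 -3.100e-01] F [ 0.4 -0.2  0.7] w 85.2 q7 -1.09
target 525.3,311.2,158,-0.309 shift [ 0.6 -0.2 57.9] yaw -0.001 tilt [0.002 0.001] rows 2.0
```

Aligned; descend and close.

>>> step_arm(linear=[[0,0,20],[0,0,40],[0,0,58],[0,0,58],[0,0,58]], yaw=[0,0,0,0,0], gripper=[1,1,1,1,1])

```text
clock: 4.25
eef_pos: [525.4, 312.5, 159.0]
tool_rot: [3.142, -0.0, -0.31]
force: [-0.1, -0.4, 0.2]
width: 85.1
```

```bash
python3 mv.py 525.3,311.2,158,-0.309; python3 - <<'E'
from h import *
b=grab("scene"); save(b,"grasp1.png",(370,130,480,250),4.5)
E
```

```text
t 4.25 pos [525.4 312.5 159. ] rot [ 3.142 -0.    -0.31 ] F [-0.1 -0.4  0.2] w 85.1 q7 -1.12
target 525.3,311.2,158,-0.309 shift [0.3 1.2 1. ] yaw -0.001 tilt [ 0. -0.] rows 1.0
```

View pics/grasp1.png

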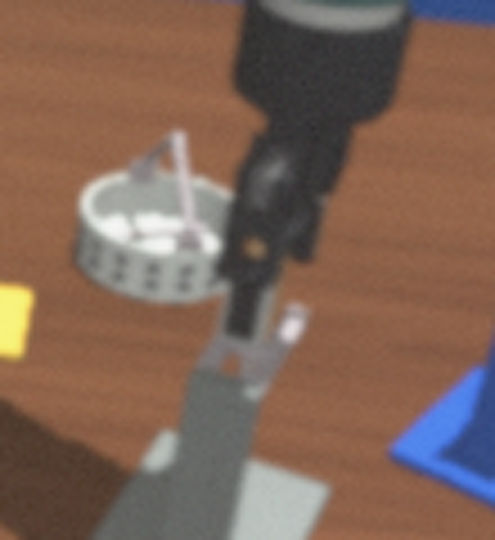

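>>> step_arm(linear=[[0,1,0],[0,1,0],[0,1,0],[0,1,0],[0,1,0],[0,1,0],[0,1,0],[0,1,0]], yaw=[0,0,0,0,0,0,0,0], gripper=[-1,-1,-1,-1,-1,-1,-1,-1])

```text
clock: 4.97
eef_pos: [524.9, 312.0, 158.7]
tool_rot: [-3.141, -0.0, -0.309]
force: [-0.7, 0.2, 4.1]
width: 17.2
```

```bash
python3 mv.py
```

```text
t 4.97 pos [524.9 312.  158.7] rot [-3.141 -0.    -0.309] F [-0.7  0.2  4.1] w 17.2 q7 -1.12
```

>>> step_arm(linear=[[0,0,-8],[0,0,-16],[0,0,-30],[0,0,-55],[0,0,-90],[0,0,-125],[0,0,-130],[0,0,-130]], yaw=[0,0,0,0,0,0,0,0], gripper=[-1,-1,-1,-1,-1,-1,-1,-1])

```text
clock: 5.63
eef_pos: [526.0, 312.9, 291.8]
tool_rot: [-3.137, -0.004, -0.309]
force: [0.6, 0.7, -1.3]
width: 17.0
```

```bash
python3 mv.py 488,25,290,2.3; python3 - <<'E'
from h import *
b=grab("scene"); save(b,"lift1.png",(370,80,490,260),3.3)
E
```

```text
t 5.63 pos [526.  312.9 291.8] rot [-3.137 -0.004 -0.309] F [ 0.6  0.7 -1.3] w 17.0 q7 -1.06
target 488,25,290,2.3 shift [ 51.4 285.8   0.6] yaw -2.609 tilt [ 0.004 -0.008] rows 21.0
```

View pics/lift1.png

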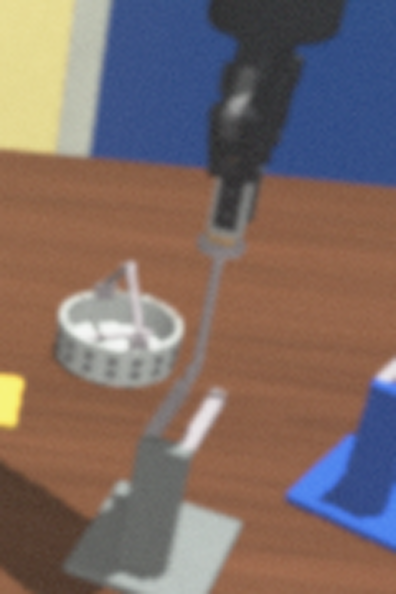

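>>> step_arm(linear=[[2,12,0],[6,30,0],[8,45,0],[11,60,0],[14,75,0],[16,90,0],[19,105,0],[22,120,0]], yaw=[-0.08,-0.18,-0.3,-0.42,-0.54,-0.66,-0.78,-0.9], gripper=[-1,-1,-1,-1,-1,-1,-1,-1])

```text
clock: 6.35
eef_pos: [507.8, 189.4, 286.4]
tool_rot: [-3.141, 0.004, 0.597]
force: [0.5, 0.8, -1.8]
width: 17.2
```

```bash
python3 mv.py 487,27.5,290,2.356
```

```text
t 6.35 pos [507.8 189.4 286.4] rot [-3.141  0.004  0.597] F [ 0.5  0.8 -1.8] w 17.2 q7 -0.11
target 487,27.5,290,2.356 shift [-108.3  122.2   -3.3] yaw -1.759 tilt [-0.004  0.002] rows 15.0
```

>>> step_arm(linear=[[-8,9,0],[-16,18,0],[-24,27,0],[-32,36,0],[-40,45,0],[-48,54,0],[-55,62,0],[-62,70,0]], yaw=[-0.12,-0.24,-0.36,-0.48,-0.6,-0.72,-0.84,-0.96], gripper=[-1,-1,-1,-1,-1,-1,-1,-1])

```text
clock: 7.02
eef_pos: [495.4, 97.0, 286.6]
tool_rot: [-3.138, 0.001, 1.557]
force: [0.6, -0.1, -1.5]
width: 17.1
```

```bash
python3 mv.py 487,27.5,290,2.356
```

```text
t 7.02 pos [495.4  97.  286.6] rot [-3.138e+00  1.000e-03  1.557e+00] F [ 0.6 -0.1 -1.5] w 17.1 q7 0.86
target 487,27.5,290,2.356 shift [-69.6  -7.4  -3.3] yaw -0.799 tilt [-0.004 -0.001] rows 7.0
```

>>> step_arm(linear=[[-12,-1,0],[-24,-2,0],[-36,-4,0],[-48,-5,0],[-60,-6,0],[-66,-7,0],[-69,-7,0],[-69,-7,0]], yaw=[-0.12,-0.24,-0.36,-0.48,-0.6,-0.7,-0.78,-0.8], gripper=[-1,-1,-1,-1,-1,-1,-1,-1])

```text
clock: 7.68
eef_pos: [487.1, 27.8, 286.5]
tool_rot: [-3.139, -0.003, 2.352]
force: [-0.4, 0.0, -1.2]
width: 17.5
```

```bash
python3 mv.py 487,27.5,290,2.356; python3 - <<'E'
from h import *
np.set_printoptions(precision=1,suppress=True)
a=grab("top"); b=grab("scene"); S=cloud(b); P=cloud(a)
m=(np.hypot(S[...,0]-490,S[...,1]-25)<40)&(S[...,2]>150)&(S[...,2]<246)
for z0 in range(150,246,8):
    q=S[m&(S[...,2]>=z0)&(S[...,2]<z0+8)]
    if len(q): print(z0,len(q),np.median(q,0),q[:,1].min(),q[:,1].max())
fa=cv2.resize(a["frame"][165:245,285:365,::-1],(400,400),interpolation=cv2.INTER_CUBIC)
fb=cv2.resize(b["frame"][80:240,240:400,::-1],(400,400),interpolation=cv2.INTER_CUBIC)
cv2.imwrite("pics/over.png",np.hstack([fa,fb]))
E
```

```text
t 7.68 pos [487.1  27.8 286.5] rot [-3.139e+00 -3.000e-03  2.352e+00] F [-0.4  0.  -1.2] w 17.5 q7 1.64
target 487,27.5,290,2.356 shift [-0.1 -0.3 -3.5] yaw -0.004 tilt [-0.003 -0.003] rows 1.0
150 18 [484.7  39.5 155.3] 31.804807995944202 47.241953116669436
158 11 [482.5  44.4 161.2] 32.29602324296951 47.349535577283376
166 8 [491.6  34.5 168.4] 31.793980206161763 47.041346533141024
174 6 [491.7  33.4 176.4] 31.322007164562933 34.49924039338032
182 6 [490.9  33.2 185.1] 31.618402006936833 34.209782529599636
190 6 [491.8  33.1 194. ] 31.538082623253956 34.36598709200831
198 6 [492.4  33.2 202.1] 31.512705554328335 34.45924497978061
206 6 [493.2  33.1 209.7] 31.885923209990153 34.59580070983526
214 6 [492.6  33.  218. ] 31.814390109806084 34.29949466461707
222 7 [492.1  32.3 226.5] 31.29312150742689 34.31906503963873
230 5 [492.   33.8 234.4] 31.428585429237643 34.092203330632856
238 4 [497.1  32.8 242.1] 31.69739934708835 40.85250209730435
```

View pics/over.png

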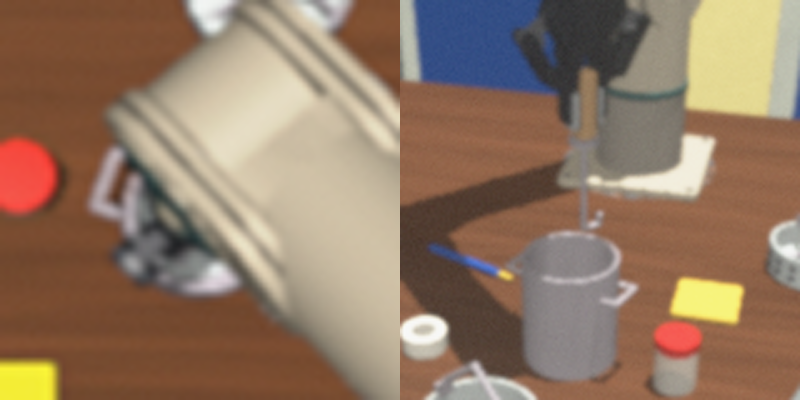

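```bash
python3 - <<'E'
from h import *
np.set_printoptions(precision=1,suppress=True)
Z=np.load("first.npz")
o=np.array([532,309.]); X=np.array([.953,-.304]);Y=np.array([.304,.953])
for n in "PS":
    C=Z[n]; d=C[...,:2]-o; a=d@X; b=d@Y
    m=(abs(a)<70)&(abs(b)<60)
    print(n)
    for z0,z1 in((15,60),(60,105),(105,114),(114,121),(121,128)):
        k=m&(C[...,2]>z0)&(C[...,2]<z1)
        print(z0,k.sum(),"a",np.percentile(a[k],[0,5,25,50,75,95,100]),"b",np.percentile(b[k],[0,5,50,95,100]))
    H,_,_=np.histogram2d(a[m&(C[...,2]>112)&(C[...,2]<128)],b[m&(C[...,2]>112)&(C[...,2]<128)],bins=[np.arange(-60,62,6),np.arange(-30,31,5)])
    print(H.astype(int))
fb=cv2.resize(Z["fb"][150:270,370:470,::-1],(500,600),interpolation=cv2.INTER_LANCZOS4); cv2.imwrite("pics/standbig.png",fb)
E
```

```text
P
15 30 a [-52.6 -40.6   8.2  24.9  30.   39.7  55.3] b [-46.6 -33.7 -13.9  44.2  48.4]
60 17 a [24.7 24.8 25.  27.2 32.8 37.9 38. ] b [-18.6 -18.3 -17.2   9.   13.6]
105 21 a [-38.1 -38.1 -19.4  11.3  33.3  38.1  39.4] b [-18.  -18.  -13.5  13.2  18.2]
114 123 a [-47.  -42.  -26.5   6.   25.9  35.9  38.8] b [-17.9 -16.9  -3.1  16.6  18.7]
121 67 a [-47.2 -45.3 -20.3  -3.1  17.1  34.   37.4] b [-18.9 -17.1  -6.3  15.1  18.2]
[[0 0 0 0 0 0 0 0 0 0 0 0]
 [0 0 0 0 0 0 0 0 0 0 0 0]
 [0 0 2 3 2 0 0 2 3 2 0 0]
 [0 0 1 3 2 0 0 2 4 1 0 0]
 [0 0 1 4 1 0 0 1 4 1 0 0]
 [0 0 2 3 2 0 0 1 4 1 0 0]
 [0 0 2 2 3 2 2 1 3 3 0 0]
 [0 0 2 4 2 1 0 2 1 1 0 0]
 [0 0 1 2 2 0 0 0 0 0 0 0]
 [0 0 3 3 2 0 0 0 0 0 0 0]
 [0 0 2 3 3 2 1 1 0 1 0 0]
 [0 0 4 2 1 0 1 1 4 1 0 0]
 [0 0 1 3 2 0 0 2 3 2 0 0]
 [0 0 3 4 0 0 0 1 3 2 0 0]
 [0 0 1 3 3 3 4 2 2 2 0 0]
 [0 0 2 2 4 4 2 2 3 2 0 0]
 [0 0 0 1 1 2 2 0 2 0 0 0]
 [0 0 0 0 0 0 0 0 0 0 0 0]
 [0 0 0 0 0 0 0 0 0 0 0 0]
 [0 0 0 0 0 0 0 0 0 0 0 0]]
S
15 239 a [27.2 35.  36.9 38.  38.8 39.7 40.8] b [-18.5 -16.7   0.8  16.8  17.2]
60 267 a [-6.9 30.9 37.2 38.  38.9 40.2 42.2] b [-19.2 -16.5   0.1  16.8  17.5]
105 70 a [-35.2  -5.8  35.9  37.8  38.7  40.5  41.9] b [-18.  -16.5   1.1  17.1  17.7]
114 196 a [-45.6 -39.1  -1.5  16.6  31.8  38.4  42.5] b [-19.  -17.6   5.6  16.9  17.6]
121 60 a [-49.8 -44.   -9.8  -1.3   1.2   5.7   7.5] b [-13.5 -12.5   3.9  13.7  18. ]
[[0 0 0 0 0 0 0 0 0 0 0 0]
 [0 0 0 0 0 0 0 0 1 0 0 0]
 [0 0 1 0 0 0 0 2 4 4 0 0]
 [0 0 0 0 0 0 0 2 4 2 0 0]
 [0 0 2 0 0 0 0 2 3 4 0 0]
 [0 0 3 0 0 0 0 1 2 1 0 0]
 [0 0 1 0 0 0 0 1 2 3 0 0]
 [0 0 0 1 0 0 0 1 3 2 0 0]
 [0 0 2 2 0 0 0 2 5 2 0 0]
 [0 0 2 4 4 1 4 3 7 1 0 0]
 [0 0 2 5 6 7 5 8 3 3 0 0]
 [0 0 3 4 2 2 2 3 3 1 0 0]
 [0 0 3 3 2 0 0 2 3 3 0 0]
 [0 0 1 3 2 0 0 2 5 4 0 0]
 [0 0 3 4 2 3 3 4 2 1 0 0]
 [0 0 5 4 3 4 4 2 5 3 0 0]
 [0 0 3 5 5 5 7 5 4 3 0 0]
 [0 0 0 0 0 0 1 0 0 0 0 0]
 [0 0 0 0 0 0 0 0 0 0 0 0]
 [0 0 0 0 0 0 0 0 0 0 0 0]]
```

View pics/standbig.png

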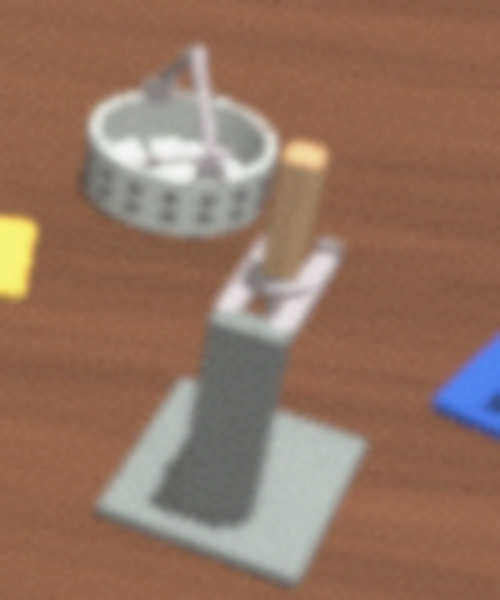

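```bash
python3 - <<'E'
from h import *
np.set_printoptions(precision=0,suppress=True,linewidth=200)
b=grab("scene"); save(b,"tip.png",(285,120,345,190),8); S=cloud(b)
for v in range(160,174): print(v," ".join("%4.0f/%4.0f/%3.0f"%tuple(S[v,u]) if S[v,u,2]>100 else "      .      " for u in range(308,324)))
E
```

```text
160       .             .             .             .             .        493/  32/186  491/  34/186       .             .             .             .             .             .             .             .             .      
161       .             .             .             .             .        493/  32/183  492/  34/183       .             .             .             .             .             .             .             .             .      
162       .             .             .             .             .        492/  32/180  493/  35/181       .             .             .             .             .             .             .             .             .      
163       .             .             .             .             .        490/  32/176  490/  34/177       .             .             .             .             .             .             .             .             .      
164       .             .             .             .             .        490/  32/174  492/  35/175       .             .             .             .             .             .         
[... 1385 characters left out ...]
 .             .      
171       .             .             .             .             .        492/  32/155  492/  35/156  491/  37/155  489/  39/154  483/  40/152       .             .             .             .             .             .      
172       .             .             .             .             .             .             .             .             .             .             .             .             .             .             .             .      
173  444/   7/120  448/  11/122  445/  13/121  443/  15/121  443/  18/121  444/  21/122       .             .             .             .             .             .             .             .             .             .
```

View pics/tip.png

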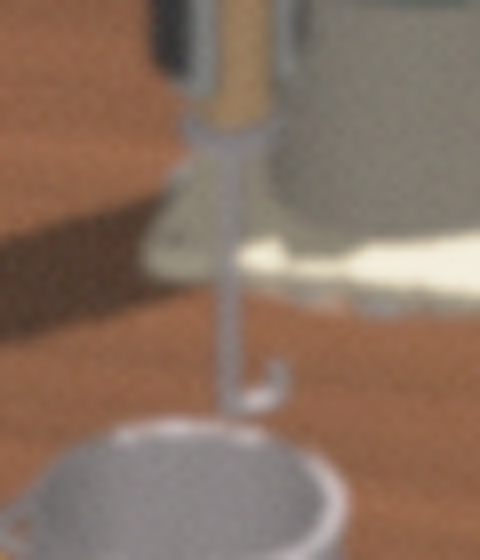

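>>> step_arm(linear=[[0,0,0],[0,0,0],[0,0,0],[0,0,0],[0,0,0],[0,0,0],[0,0,0],[0,0,0]], yaw=[0.1,0.22,0.34,0.46,0.58,0.7,0.82,0.94], gripper=[-1,-1,-1,-1,-1,-1,-1,-1])

```text
clock: 8.5
eef_pos: [488.1, 30.0, 288.2]
tool_rot: [-3.142, -0.0, 1.404]
force: [0.6, 0.2, -1.7]
width: 16.9
```

>>> step_arm(linear=[[0,0,0],[0,0,0],[0,0,0],[0,0,0],[0,0,0],[0,0,0],[0,0,0],[0,0,0]], yaw=[0.12,0.24,0.36,0.48,0.6,0.72,0.84,0.96], gripper=[-1,-1,-1,-1,-1,-1,-1,-1])

```text
clock: 9.17
eef_pos: [488.1, 30.1, 288.2]
tool_rot: [-3.141, -0.0, 0.445]
force: [-0.4, -0.2, -2.4]
width: 17.1
```

>>> step_arm(linear=[[0,0,0],[0,0,0],[0,0,0],[0,0,0],[0,0,0],[0,0,0],[0,0,0],[0,0,0]], yaw=[0.12,0.24,0.36,0.48,0.6,0.72,0.84,0.96], gripper=[-1,-1,-1,-1,-1,-1,-1,-1])

```text
clock: 9.83
eef_pos: [488.1, 30.1, 288.2]
tool_rot: [-3.141, 0.0, -0.515]
force: [0.2, 0.3, -1.2]
width: 17.6
```

```bash
python3 mv.py 487,27.5,286,-0.785
```

```text
t 9.83 pos [488.1  30.1 288.2] rot [-3.141  0.    -0.515] F [ 0.2  0.3 -1.2] w 17.6 q7 -0.78
target 487,27.5,286,-0.785 shift [0.3 2.8 2.2] yaw 0.27 tilt [-0.  0.] rows 3.0
```

>>> step_arm(linear=[[0,0,0],[0,0,0],[0,0,0],[0,0,0],[0,0,0],[0,0,0]], yaw=[0.12,0.24,0.27,0.27,0.27,0.27], gripper=[-1,-1,-1,-1,-1,-1])

```text
clock: 10.33
eef_pos: [488.2, 29.8, 288.3]
tool_rot: [-3.141, 0.0, -0.778]
force: [-0.6, -0.8, -0.8]
width: 17.4
```

```bash
python3 mv.py 487,27.5,286,-0.785; python3 - <<'E'
from h import *
np.set_printoptions(precision=0,suppress=True,linewidth=200)
b=grab("scene"); save(b,"tip2.png",(285,120,345,190),8); S=cloud(b)
for v in range(155,176): print(v," ".join("%4.0f/%4.0f/%3.0f"%tuple(S[v,u]) if S[v,u,2]>130 else "      .      " for u in range(305,324)))
E
```

```text
t 10.33 pos [488.2  29.8 288.3] rot [-3.141  0.    -0.778] F [-0.6 -0.8 -0.8] w 17.4 q7 -1.01
target 487,27.5,286,-0.785 shift [0.7 2.5 2.3] yaw 0.007 tilt [-0.  0.] rows 1.0
155       .             .             .             .             .             .             .        489/  29/197  488/  31/197       .             .             .             .             .             .             .             .             .             .      
156       .             .             .             .             .             .             .        490/  29/195  486/  30/193       .             .             .             .             .             .             .             .             .             .      
157       .             .             .             .             .             .             .        489/  29/192  488/  31/191       .             .             .             .             .             .             .             .             .             .      
158       .             .             .             .             .             .             .        487/  28/188
[... 4038 characters left out ...]
     .             .             .             .             .             .             .             .             .             .             .             .      
174       .             .             .             .             .             .             .             .             .             .             .             .             .             .             .             .             .             .             .      
175       .             .             .             .             .             .             .             .             .             .             .             .             .             .             .             .             .             .             .
```

View pics/tip2.png

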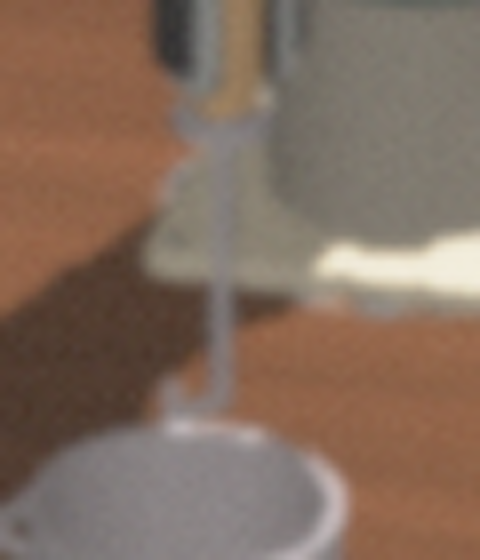

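>>> step_arm(linear=[[0,0,10],[0,0,25],[0,0,40],[0,0,55],[0,0,70],[0,0,80],[0,0,80],[0,0,80]], yaw=[0,0,0,0,0,0,0,0], gripper=[-1,-1,-1,-1,-1,-1,-1,-1])

```text
clock: 11.05
eef_pos: [488.2, 29.4, 208.1]
tool_rot: [3.141, 0.001, -0.779]
force: [-0.3, -0.4, -0.9]
width: 17.3
```

```bash
python3 mv.py 488.6,28.8,171,-0.785
```

```text
t 11.05 pos [488.2  29.4 208.1] rot [ 3.141e+00  1.000e-03 -7.790e-01] F [-0.3 -0.4 -0.9] w 17.3 q7 -1.05
target 488.6,28.8,171,-0.785 shift [ 0.7  0.1 37.1] yaw 0.006 tilt [0.001 0.001] rows 1.0
```

>>> step_arm(linear=[[0,0,6],[0,0,12],[0,0,18],[0,0,24],[0,0,30],[0,0,37],[0,0,37],[0,0,37]], yaw=[0,0,0,0,0,0,0,0], gripper=[-1,-1,-1,-1,-1,-1,-1,-1])

```text
clock: 11.72
eef_pos: [488.0, 29.3, 170.8]
tool_rot: [3.141, 0.001, -0.779]
force: [0.4, -0.0, -1.6]
width: 17.1
```

```bash
python3 mv.py
```

```text
t 11.72 pos [488.   29.3 170.8] rot [ 3.141e+00  1.000e-03 -7.790e-01] F [ 0.4 -0.  -1.6] w 17.1 q7 -1.08
```

>>> step_arm(linear=[[4,0,0],[8,0,0],[12,0,0],[16,0,0],[20,0,0],[21,0,0],[21,0,0],[21,0,0]], yaw=[0,0,0,0,0,0,0,0], gripper=[-1,-1,-1,-1,-1,-1,-1,-1])

```text
clock: 12.38
eef_pos: [503.2, 14.6, 171.3]
tool_rot: [3.142, 0.0, -0.779]
force: [-0.6, -0.2, -2.1]
width: 17.2
```

```bash
python3 mv.py
```

```text
t 12.38 pos [503.2  14.6 171.3] rot [ 3.142  0.    -0.779] F [-0.6 -0.2 -2.1] w 17.2 q7 -1.04
```

>>> step_arm(linear=[[0,0,-3],[0,0,-6],[0,0,-9],[0,0,-12],[0,0,-15],[0,0,-18],[0,0,-18],[0,0,-18]], yaw=[0,0,0,0,0,0,0,0], gripper=[-1,-1,-1,-1,-1,-1,-1,-1])

```text
clock: 13.05
eef_pos: [503.4, 14.6, 189.6]
tool_rot: [-3.141, -0.0, -0.779]
force: [0.1, 0.1, -1.4]
width: 17.3
```

```bash
python3 mv.py; python3 - <<'E'
from h import *
a=grab("top"); b=grab("scene")
fa=cv2.resize(a["frame"][165:245,285:365,::-1],(400,400),interpolation=cv2.INTER_CUBIC)
fb=cv2.resize(b["frame"][120:240,260:380,::-1],(400,400),interpolation=cv2.INTER_CUBIC)
cv2.imwrite("pics/eng.png",np.hstack([fa,fb]))
E
```

```text
t 13.05 pos [503.4  14.6 189.6] rot [-3.141 -0.    -0.779] F [ 0.1  0.1 -1.4] w 17.3 q7 -1.03
```

View pics/eng.png

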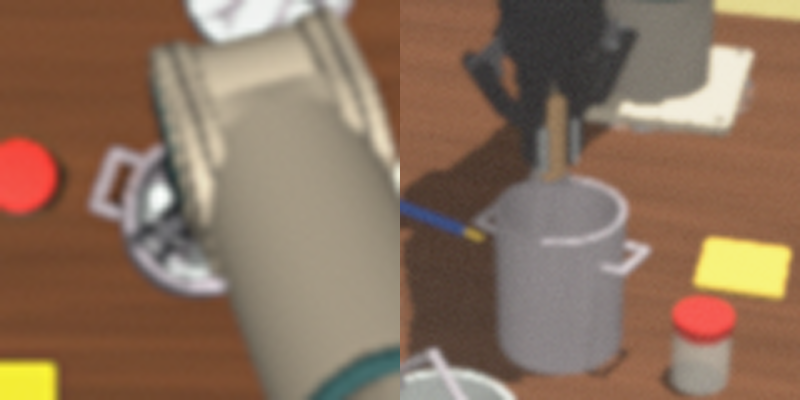

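>>> step_arm(linear=[[0,0,-3],[-2,0,-5],[-5,0,-6],[-9,0,-7],[-13,0,-8],[-17,0,-9],[-20,0,-10],[-20,0,-10]], yaw=[0,0,0,0,0,0,0,0], gripper=[-1,-1,-1,-1,-1,-1,-1,-1])

```text
clock: 13.82
eef_pos: [488.4, 29.4, 199.5]
tool_rot: [-3.142, 0.0, -0.778]
force: [0.1, -0.7, -1.2]
width: 17.4
```

```bash
python3 mv.py
```

```text
t 13.82 pos [488.4  29.4 199.5] rot [-3.142  0.    -0.778] F [ 0.1 -0.7 -1.2] w 17.4 q7 -1.06
```

Now lift slowly and watch for the basket's weight.

>>> step_arm(linear=[[0,0,-1.5],[0,0,-3],[0,0,-4.5],[0,0,-6],[0,0,-8],[0,0,-10],[0,0,-10],[0,0,-10]], yaw=[0,0,0,0,0,0,0,0], gripper=[-1,-1,-1,-1,-1,-1,-1,-1])

```text
clock: 14.48
eef_pos: [489.2, 28.6, 209.5]
tool_rot: [-3.141, -0.0, -0.779]
force: [1.6, 0.2, -3.6]
width: 17.2
```

```bash
python3 mv.py
```

```text
t 14.48 pos [489.2  28.6 209.5] rot [-3.141 -0.    -0.779] F [ 1.6  0.2 -3.6] w 17.2 q7 -1.05
```

>>> step_arm(linear=[[0,0,-3],[0,0,-7],[0,0,-12],[0,0,-17],[0,0,-22],[0,0,-27],[0,0,-31],[0,0,-33]], yaw=[0,0,0,0,0,0,0,0], gripper=[-1,-1,-1,-1,-1,-1,-1,-1])

```text
clock: 15.15
eef_pos: [489.4, 28.7, 243.1]
tool_rot: [-3.141, -0.001, -0.779]
force: [0.4, -0.4, -4.7]
width: 17.1
```

```bash
python3 mv.py;  python3 - <<'E'
from h import *
b=grab("scene"); S=cloud(b)
fb=cv2.resize(b["frame"][110:230,260:380,::-1],(500,500),interpolation=cv2.INTER_CUBIC)
cv2.imwrite("pics/up1.png",fb)
r=S[(abs(S[...,0]-495)<60)&(abs(S[...,1]-21)<60)&(S[...,2]>114)&(S[...,2]<126)]
print(cv2.minEnclosingCircle(r[:,:2].astype(np.float32)),len(r))
E
```

```text
t 15.15 pos [489.4  28.7 243.1] rot [-3.141e+00 -1.000e-03 -7.790e-01] F [ 0.4 -0.4 -4.7] w 17.1 q7 -1.03
((494.70233154296875, 19.848508834838867), 51.682151794433594) 301
```

View pics/up1.png

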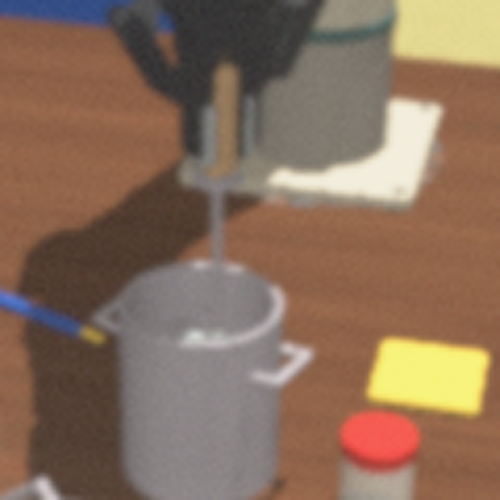

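>>> step_arm(linear=[[0,0,-4],[0,0,-10],[0,0,-17],[0,0,-24],[0,0,-31],[0,0,-38],[0,0,-45],[0,0,-52]], yaw=[0,0,0,0,0,0,0,0], gripper=[-1,-1,-1,-1,-1,-1,-1,-1])

```text
clock: 15.87
eef_pos: [489.1, 28.6, 295.2]
tool_rot: [-3.141, -0.0, -0.779]
force: [-0.8, 0.0, -5.0]
width: 17.2
```

>>> step_arm(linear=[[0,0,-7],[0,0,-15],[0,0,-23],[0,0,-31],[0,0,-39],[0,0,-47],[0,0,-55],[0,0,-60]], yaw=[0,0,0,0,0,0,0,0], gripper=[-1,-1,-1,-1,-1,-1,-1,-1])

```text
clock: 16.53
eef_pos: [489.4, 28.7, 355.5]
tool_rot: [-3.141, -0.001, -0.779]
force: [0.0, 1.1, -3.4]
width: 17.0
```

>>> step_arm(linear=[[0,0,-4],[0,0,-5],[0,0,-5],[0,0,-5]], yaw=[0,0,0,0], gripper=[-1,-1,-1,-1])

```text
clock: 16.87
eef_pos: [488.8, 28.6, 359.0]
tool_rot: [3.141, 0.0, -0.779]
force: [0.8, 0.0, -4.8]
width: 17.4
```

```bash
python3 mv.py 519,-290,355,-1.0;  python3 - <<'E'
from h import *
b=grab("scene"); S=cloud(b)
fb=cv2.resize(b["frame"][50:230,220:400,::-1],(500,500),interpolation=cv2.INTER_CUBIC)
cv2.imwrite("pics/up2.png",fb)
r=S[(abs(S[...,0]-495)<60)&(abs(S[...,1]-21)<60)&(S[...,2]>114)&(S[...,2]<126)]
print(cv2.minEnclosingCircle(r[:,:2].astype(np.float32)),len(r))
E
```

```text
t 16.87 pos [488.8  28.6 359. ] rot [ 3.141  0.    -0.779] F [ 0.8  0.  -4.8] w 17.4 q7 -0.98
target 519,-290,355,-1.0 shift [245.3 205.5   4. ] yaw 0.221 tilt [0.001 0.   ] rows 8.0
((493.7325134277344, 19.593860626220703), 51.058589935302734) 243
```

View pics/up2.png

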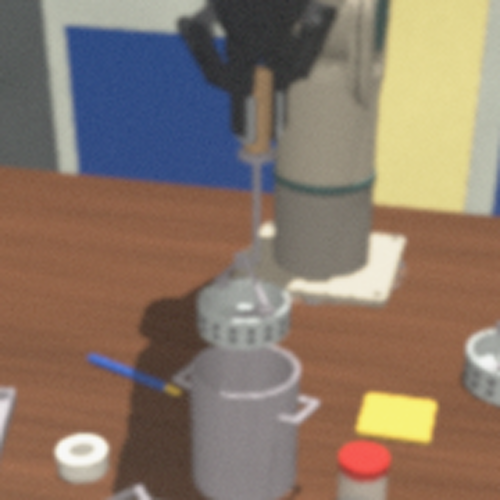

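>>> step_arm(linear=[[1.5,1.3,0],[4.6,3.9,0],[9.2,7.7,0],[15.3,12.8,0],[23,19.3,0],[31.4,26.3,0],[39.8,33.4,0],[48.3,40.4,0]], yaw=[0,0,0,0,0,0,0,0], gripper=[-1,-1,-1,-1,-1,-1,-1,-1])

```text
clock: 17.58
eef_pos: [495.1, -35.8, 359.3]
tool_rot: [3.141, -0.0, -0.78]
force: [0.2, 0.1, -4.6]
width: 17.1
```

>>> step_arm(linear=[[8.4,7.1,0],[16.9,14.1,0],[25.3,21.2,0],[33.7,28.2,0],[42,35.3,0],[50.6,42.4,0],[59,49.4,0],[67.4,56.5,0]], yaw=[0,0,0,0,0,0,0,0], gripper=[-1,-1,-1,-1,-1,-1,-1,-1])

```text
clock: 18.25
eef_pos: [503.4, -122.7, 359.3]
tool_rot: [-3.142, 0.0, -0.779]
force: [-0.2, 0.1, -3.8]
width: 17.2
```

>>> step_arm(linear=[[8.4,7.1,0],[16.9,14.1,0],[25.3,21.2,0],[33.7,28.2,0],[42,35.3,0],[50.6,42.4,0],[59,49.4,0],[67.4,56.5,0]], yaw=[0,0,0,0,0,0,0,0], gripper=[-1,-1,-1,-1,-1,-1,-1,-1])

```text
clock: 18.92
eef_pos: [511.7, -210.3, 359.3]
tool_rot: [-3.142, 0.0, -0.779]
force: [0.9, 0.2, -4.5]
width: 17.3
```

```bash
python3 mv.py 519,-290,355,-0.779
```

```text
t 18.92 pos [ 511.7 -210.3  359.3] rot [-3.142  0.    -0.779] F [ 0.9  0.2 -4.5] w 17.3 q7 -0.5
target 519,-290,355,-0.779 shift [61.2 51.6  4.3] yaw -0.0 tilt [-0.  0.] rows 2.0
```

>>> step_arm(linear=[[8.4,7.1,0],[16.9,14.1,0],[25.3,21.2,0],[33.7,28.2,0],[42,35.3,0],[49,41.3,0],[54.5,46,0],[58.5,49,0]], yaw=[0,0,0,0,0,0,0,0], gripper=[-1,-1,-1,-1,-1,-1,-1,-1])

```text
clock: 19.58
eef_pos: [518.7, -286.4, 359.2]
tool_rot: [3.141, -0.0, -0.78]
force: [-0.5, -0.4, -3.7]
width: 17.1
```

>>> step_arm(linear=[[1.5,1.2,2],[2,1.7,6],[2,1.7,12],[2,1.7,19],[2,1.7,26],[2,1.7,33],[2,1.7,40],[2,1.7,47]], yaw=[0,0,0,0,0,0,0,0], gripper=[-1,-1,-1,-1,-1,-1,-1,-1])

```text
clock: 20.25
eef_pos: [518.9, -287.6, 311.4]
tool_rot: [3.142, 0.0, -0.779]
force: [-0.3, -0.1, -3.3]
width: 17.4
```

```bash
python3 mv.py 519,-290,355,-0.779; python3 - <<'E'
from h import *
a=grab("top"); b=grab("scene"); S=cloud(b)
fa=cv2.resize(a["frame"][160:250,370:460,::-1],(400,400),interpolation=cv2.INTER_CUBIC)
fb=cv2.resize(b["frame"][60:240,110:290,::-1],(400,400),interpolation=cv2.INTER_CUBIC)
cv2.imwrite("pics/tray1.png",np.hstack([fa,fb]))
np.save("S.npy",S)
for z0 in range(80,180,8):
    q=S[(abs(S[...,0]-524)<80)&(abs(S[...,1]+296)<80)&(S[...,2]>=z0)&(S[...,2]<z0+8)]
    if len(q): print(z0,len(q),np.round(np.median(q,0)),np.round(q[:,:2].min(0)),np.round(q[:,:2].max(0)))
E
```

```text
t 20.25 pos [ 518.9 -287.6  311.4] rot [ 3.142  0.    -0.779] F [-0.3 -0.1 -3.3] w 17.4 q7 -0.39
target 519,-290,355,-0.779 shift [  1.7   1.7 -43.6] yaw 0.0 tilt [0. 0.] rows 2.0
112 76 [ 539. -294.  119.] [ 487. -333.] [ 567. -255.]
120 191 [ 525. -297.  124.] [ 487. -334.] [ 568. -255.]
128 162 [ 530. -295.  132.] [ 486. -334.] [ 566. -256.]
136 182 [ 532. -293.  140.] [ 486. -335.] [ 567. -255.]
144 54 [ 549. -315.  147.] [ 494. -334.] [ 567. -257.]
152 10 [ 548. -274.  157.] [ 506. -319.] [ 553. -270.]
160 11 [ 544. -279.  163.] [ 508. -316.] [ 547. -274.]
168 14 [ 535. -286.  173.] [ 517. -298.] [ 541. -279.]
176 29 [ 528. -291.  180.] [ 518. -302.] [ 534. -284.]
```

View pics/tray1.png

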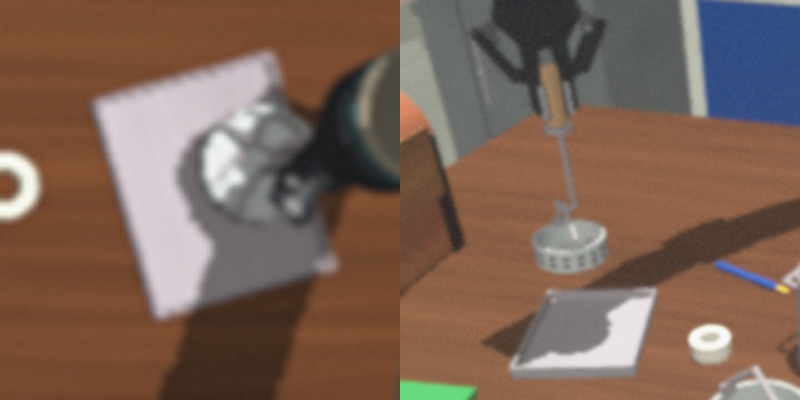

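>>> step_arm(linear=[[0,0,6],[0,0,14],[0,0,23],[0,0,33],[0,0,43],[0,0,53],[0,0,62],[0,0,70]], yaw=[0,0,0,0,0,0,0,0], gripper=[-1,-1,-1,-1,-1,-1,-1,-1])

```text
clock: 21.02
eef_pos: [518.7, -287.6, 241.0]
tool_rot: [3.141, 0.001, -0.779]
force: [0.4, 0.2, -4.0]
width: 16.6
```

>>> step_arm(linear=[[0,0,6],[0,0,11],[0,0,15],[0,0,18],[0,0,21],[0,0,24],[0,0,26],[0,0,28]], yaw=[0,0,0,0,0,0,0,0], gripper=[-1,-1,-1,-1,-1,-1,-1,-1])

```text
clock: 21.68
eef_pos: [519.1, -287.8, 214.3]
tool_rot: [-3.141, -0.0, -0.779]
force: [-0.6, -0.0, -4.6]
width: 17.1
```

```bash
python3 mv.py; python3 - <<'E'
from h import *
b=grab("scene"); S=cloud(b); save(b,"tray2.png",(130,80,270,240),3.5)
for z0 in range(0,80,8):
    q=S[(abs(S[...,0]-527)<55)&(abs(S[...,1]+295)<55)&(S[...,2]>=z0)&(S[...,2]<z0+8)]
    if len(q): print(z0,len(q),np.round(np.median(q,0)),np.round(q[:,:2].min(0)),np.round(q[:,:2].max(0)))
E
```

```text
t 21.68 pos [ 519.1 -287.8  214.3] rot [-3.141 -0.    -0.779] F [-0.6 -0.  -4.6] w 17.1 q7 -0.41
0 542 [ 551. -276.    3.] [ 472. -350.] [ 582. -240.]
8 1 [ 581. -349.   10.] [ 581. -349.] [ 581. -349.]
16 67 [ 523. -298.   23.] [ 487. -333.] [ 566. -256.]
24 198 [ 525. -299.   28.] [ 487. -334.] [ 568. -256.]
32 143 [ 529. -294.   36.] [ 488. -335.] [ 568. -255.]
40 162 [ 530. -291.   45.] [ 486. -337.] [ 567. -255.]
48 49 [ 549. -308.   50.] [ 492. -335.] [ 568. -257.]
56 11 [ 548. -274.   60.] [ 503. -320.] [ 559. -270.]
64 10 [ 542. -280.   68.] [ 537. -284.] [ 547. -275.]
72 9 [ 535. -286.   78.] [ 519. -299.] [ 542. -281.]
```

View pics/tray2.png

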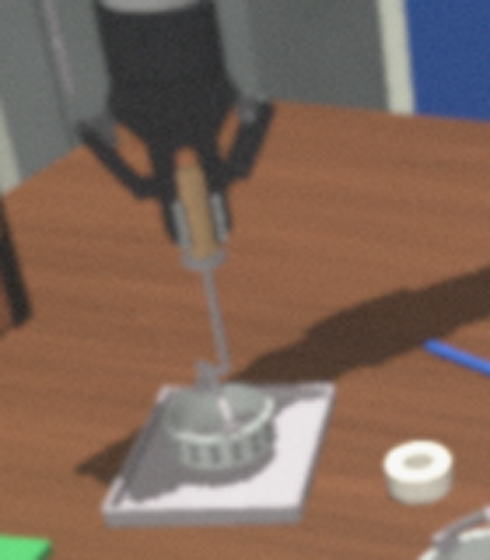

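>>> step_arm(linear=[[0,0,3],[0,0,6],[0,0,8.5],[0,0,10.5],[0,0,12],[0,0,13.5],[0,0,15],[0,0,16.5]], yaw=[0,0,0,0,0,0,0,0], gripper=[-1,-1,-1,-1,-1,-1,-1,-1])

```text
clock: 22.4
eef_pos: [519.1, -287.8, 197.7]
tool_rot: [-3.142, -0.0, -0.779]
force: [-0.5, -0.4, -4.6]
width: 17.4
```

>>> step_arm(linear=[[0,0,1.5],[0,0,3],[0,0,4.5],[0,0,4.5],[0,0,4.5],[0,0,4.5]], yaw=[0,0,0,0,0,0], gripper=[-1,-1,-1,-1,-1,-1])

```text
clock: 22.9
eef_pos: [519.2, -287.8, 193.5]
tool_rot: [-3.141, -0.0, -0.779]
force: [0.1, 0.3, -1.5]
width: 17.2
```

```bash
python3 mv.py
```

```text
t 22.9 pos [ 519.2 -287.8  193.5] rot [-3.141 -0.    -0.779] F [ 0.1  0.3 -1.5] w 17.2 q7 -0.41
```

>>> step_arm(linear=[[0,0,3],[0,0,6],[0,0,9],[0,0,12],[0,0,15],[0,0,18],[0,0,18.5],[0,0,18.5]], yaw=[0,0,0,0,0,0,0,0], gripper=[-1,-1,-1,-1,-1,-1,-1,-1])

```text
clock: 23.57
eef_pos: [518.9, -287.7, 174.5]
tool_rot: [3.141, 0.001, -0.779]
force: [0.0, 0.2, -1.4]
width: 17.4
```

```bash
python3 mv.py; python3 - <<'E'
from h import *
b=grab("scene"); S=cloud(b); save(b,"tray3.png",(150,140,250,250),5)
E
```

```text
t 23.57 pos [ 518.9 -287.7  174.5] rot [ 3.141e+00  1.000e-03 -7.790e-01] F [ 0.   0.2 -1.4] w 17.4 q7 -0.41
```

View pics/tray3.png

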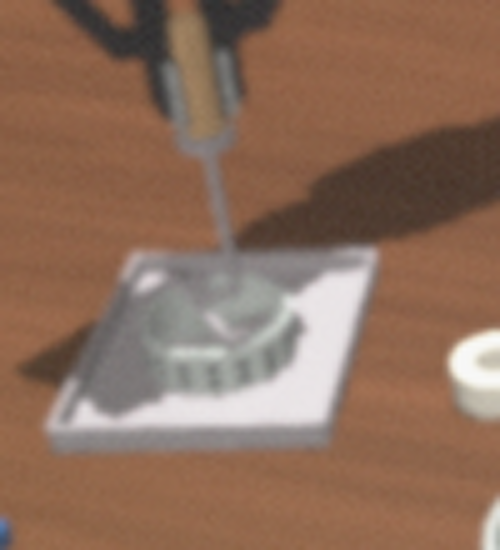

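>>> step_arm(linear=[[-3,0,0],[-6,0,0],[-9,0,0],[-13,0,0],[-17,0,0],[-21,0,0],[-25,0,0],[-25,0,0]], yaw=[0,0,0,0,0,0,0,0], gripper=[-1,-1,-1,-1,-1,-1,-1,-1])

```text
clock: 24.28
eef_pos: [500.4, -269.3, 174.8]
tool_rot: [3.141, 0.001, -0.779]
force: [-0.4, -0.0, -1.2]
width: 17.5
```

```bash
python3 mv.py; python3 - <<'E'
from h import *
b=grab("scene"); S=cloud(b); save(b,"tray4.png",(150,140,250,250),5)
E
```

```text
t 24.28 pos [ 500.4 -269.3  174.8] rot [ 3.141e+00  1.000e-03 -7.790e-01] F [-0.4 -0.  -1.2] w 17.5 q7 -0.43
```

View pics/tray4.png

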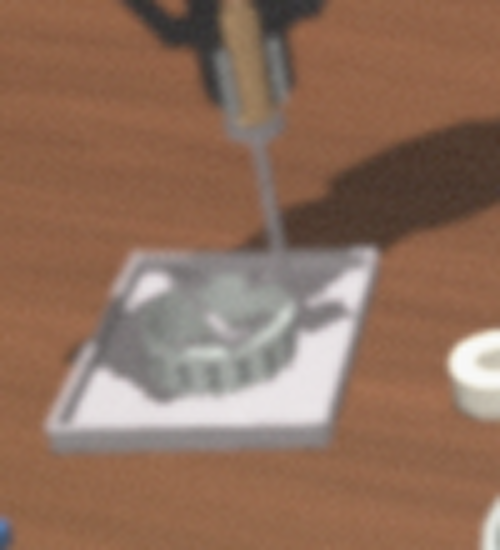

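>>> step_arm(linear=[[-3,0,0],[-7,0,0],[-11,0,0],[-15,0,0],[-19,0,0],[-23,0,0],[-27,0,0],[-28,0,0]], yaw=[0,0,0,0,0,0,0,0], gripper=[-1,-1,-1,-1,-1,-1,-1,-1])

```text
clock: 25.0
eef_pos: [480.6, -249.8, 174.8]
tool_rot: [3.141, 0.001, -0.779]
force: [0.5, -0.1, -0.8]
width: 17.3
```

```bash
python3 mv.py; python3 - <<'E'
from h import *
b=grab("scene"); S=cloud(b); save(b,"tray5.png",(150,140,250,250),5)
E
```

```text
t 25.0 pos [ 480.6 -249.8  174.8] rot [ 3.141e+00  1.000e-03 -7.790e-01] F [ 0.5 -0.1 -0.8] w 17.3 q7 -0.45
```

View pics/tray5.png

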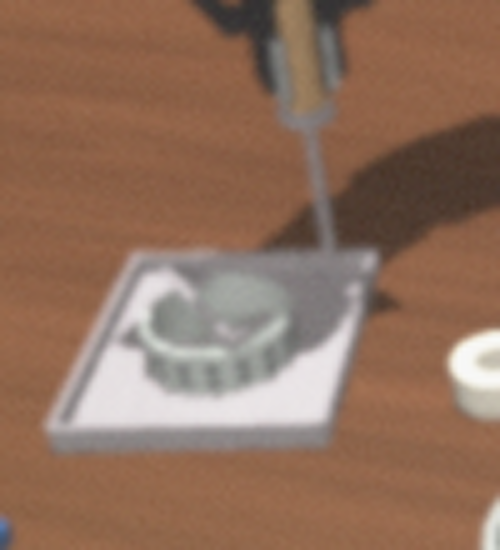

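>>> step_arm(linear=[[0,0,-10],[0,0,-30],[0,0,-55],[0,0,-80],[0,0,-105],[0,0,-125],[0,0,-130],[0,0,-130]], yaw=[0,0,0,0,0,0,0,0], gripper=[-1,-1,-1,-1,-1,-1,-1,-1])

```text
clock: 25.72
eef_pos: [482.2, -251.0, 306.8]
tool_rot: [-3.14, -0.004, -0.779]
force: [0.9, 0.4, -1.8]
width: 17.5
```

```bash
python3 mv.py 524.9,312,300,-0.309; python3 - <<'E'
from h import *
b=grab("scene"); S=cloud(b); save(b,"tray6.png",(150,140,250,250),5)
for z0 in range(0,80,8):
    q=S[(abs(S[...,0]-527)<55)&(abs(S[...,1]+295)<55)&(S[...,2]>=z0)&(S[...,2]<z0+8)]
    if len(q): print(z0,len(q),np.round(np.median(q,0)),np.round(q[:,:2].min(0)),np.round(q[:,:2].max(0)))
E
```

```text
t 25.72 pos [ 482.2 -251.   306.8] rot [-3.14  -0.004 -0.779] F [ 0.9  0.4 -1.8] w 17.5 q7 -0.42
target 524.9,312,300,-0.309 shift [-365.4 -430.5    5.9] yaw -0.47 tilt [-0.    -0.004] rows 14.0
0 482 [ 551. -280.    3.] [ 472. -350.] [ 582. -240.]
8 180 [ 529. -296.   12.] [ 487. -350.] [ 579. -255.]
16 137 [ 531. -292.   20.] [ 488. -335.] [ 568. -255.]
24 154 [ 533. -293.   29.] [ 486. -335.] [ 567. -255.]
32 32 [ 550. -275.   36.] [ 493. -331.] [ 567. -257.]
40 13 [ 552. -280.   44.] [ 507. -321.] [ 557. -274.]
48 14 [ 548. -292.   52.] [ 519. -315.] [ 553. -283.]
56 13 [ 544. -304.   60.] [ 531. -312.] [ 547. -296.]
64 3 [ 542. -309.   64.] [ 541. -314.] [ 545. -309.]
```

View pics/tray6.png

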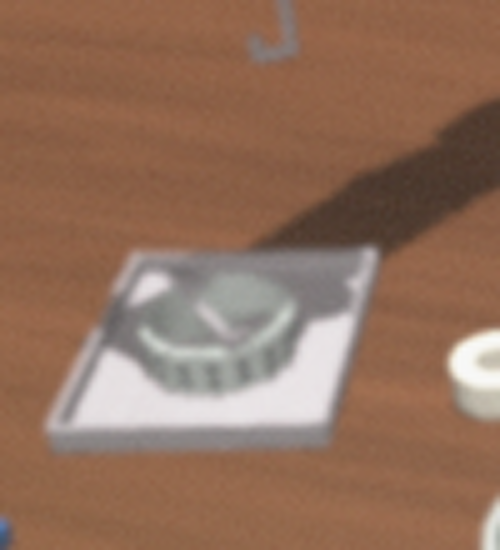

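The basket is flat in the tray at about (200,330), its bail fallen away, and the hook is clear. Now back to the stand.

>>> step_arm(linear=[[-13,-15,0],[-39,-46,0],[-66,-77,0],[-92,-108,0],[-118,-139,0],[-144,-170,0],[-170,-201,0],[-196,-232,0]], yaw=[-0.05,-0.1,-0.16,-0.22,-0.28,-0.34,-0.4,-0.47], gripper=[-1,-1,-1,-1,-1,-1,-1,-1])

```text
clock: 26.43
eef_pos: [503.4, 54.5, 303.3]
tool_rot: [3.14, 0.003, -0.305]
force: [1.6, -0.4, -1.8]
width: 17.5
```

```bash
python3 mv.py 524.9,312,300,-0.309
```

```text
t 26.43 pos [503.4  54.5 303.3] rot [ 3.14e+00  3.00e-03 -3.05e-01] F [ 1.6 -0.4 -1.8] w 17.5 q7 -0.62
target 524.9,312,300,-0.309 shift [ -56.7 -252.1    3.2] yaw 0.004 tilt [0.001 0.003] rows 7.0
```

>>> step_arm(linear=[[-9,-40,0],[-18,-80,0],[-26,-118,0],[-34,-152,0],[-42,-184,0],[-48,-212,0],[-53,-234,0],[-56,-247,0]], yaw=[0,0,0,0,0,0,0,0], gripper=[-1,-1,-1,-1,-1,-1,-1,-1])

```text
clock: 27.1
eef_pos: [524.6, 308.3, 302.7]
tool_rot: [3.141, 0.004, -0.304]
force: [0.0, 0.3, -1.8]
width: 17.2
```

>>> step_arm(linear=[[0,0,0],[0,0,0],[0,0,0],[0,0,0]], yaw=[0,0,0,0], gripper=[-1,-1,-1,-1])

```text
clock: 27.43
eef_pos: [526.9, 302.4, 304.5]
tool_rot: [3.14, -0.0, -0.311]
force: [0.2, 0.1, -0.8]
width: 17.3
```

```bash
python3 mv.py 524.9,312,158.7,-0.309
```

```text
t 27.43 pos [526.9 302.4 304.5] rot [ 3.14  -0.    -0.311] F [ 0.2  0.1 -0.8] w 17.3 q7 -1.06
target 524.9,312,158.7,-0.309 shift [ -4.9  -8.8 145.8] yaw -0.002 tilt [ 0.002 -0.   ] rows 4.0
```

>>> step_arm(linear=[[-3,-5,10],[-4.9,-8.8,20],[-4.9,-8.8,28],[-4.9,-8.8,28],[-4.9,-8.8,28],[-4.9,-8.8,28]], yaw=[0,0,0,0,0,0], gripper=[-1,-1,-1,-1,-1,-1])

```text
clock: 27.93
eef_pos: [524.7, 314.4, 276.7]
tool_rot: [3.141, -0.0, -0.309]
force: [-0.1, 0.1, -0.2]
width: 17.5
```

```bash
python3 mv.py 524.9,312,158.7,-0.309;python3 - <<'E'
from h import *
b=grab("scene"); save(b,"st1.png",(380,120,480,260),4.2); S=cloud(b)
q=S[(abs(S[...,0]-525)<30)&(abs(S[...,1]-310)<30)&(S[...,2]>135)&(S[...,2]<225)]
for z0 in range(135,225,10):
    k=q[(q[:,2]>=z0)&(q[:,2]<z0+10)]
    if len(k): print(z0,len(k),np.round(np.median(k,0),1),np.round(k.min(0)),np.round(k.max(0)))
E
```

```text
t 27.93 pos [524.7 314.4 276.7] rot [ 3.141 -0.    -0.309] F [-0.1  0.1 -0.2] w 17.5 q7 -1.08
target 524.9,312,158.7,-0.309 shift [  0.9   2.2 118. ] yaw -0.0 tilt [ 0. -0.] rows 3.0
135 5 [542.2 309.4 144.3] [536. 305. 143.] [544. 312. 145.]
145 21 [528.7 310.8 150.8] [524. 306. 145.] [546. 316. 155.]
155 13 [527.  311.8 159.6] [525. 305. 155.] [545. 316. 165.]
165 10 [526.3 312.2 169.7] [525. 310. 166.] [529. 316. 174.]
175 10 [526.1 312.7 179. ] [525. 310. 176.] [528. 316. 185.]
185 10 [527.3 312.5 189.7] [525. 310. 185.] [529. 315. 195.]
195 11 [526.2 313.  199.4] [523. 310. 196.] [528. 316. 204.]
205 12 [527.1 312.8 210.2] [526. 311. 205.] [529. 316. 215.]
215 11 [526.7 313.6 220.7] [524. 310. 215.] [529. 316. 225.]
```

View pics/st1.png

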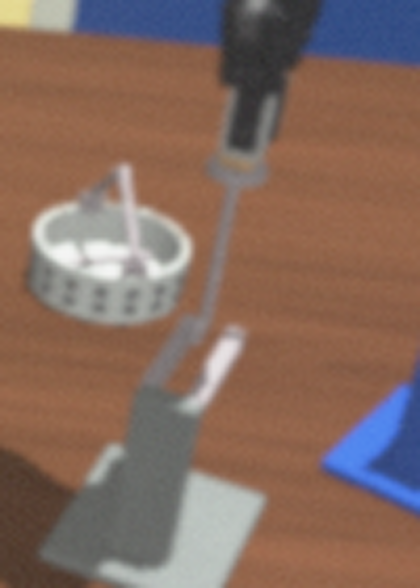

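>>> step_arm(linear=[[0,1.2,10],[0,1.2,25],[0,1.2,40],[0,1.2,55],[0,1.2,70],[0,1.2,85],[0,1.2,98],[0,1.2,104]], yaw=[0,0,0,0,0,0,0,0], gripper=[-1,-1,-1,-1,-1,-1,-1,-1])

```text
clock: 28.65
eef_pos: [523.4, 312.5, 170.7]
tool_rot: [3.139, 0.002, -0.309]
force: [0.7, -0.1, -1.0]
width: 17.4
```

>>> step_arm(linear=[[0,0,2],[0,0,4],[0,0,6],[0,0,8],[0,0,9.5],[0,0,11],[0,0,12],[0,0,12]], yaw=[0,0,0,0,0,0,0,0], gripper=[-1,-1,-1,-1,-1,-1,-1,-1])

```text
clock: 29.32
eef_pos: [524.2, 313.3, 160.8]
tool_rot: [3.141, 0.0, -0.309]
force: [0.3, -0.9, -1.5]
width: 17.2
```

```bash
python3 mv.py 524.9,312,158.7,-0.309;python3 - <<'E'
from h import *
b=grab("scene"); save(b,"st2.png",(380,120,480,260),4.2); S=cloud(b)
E
```

```text
t 29.32 pos [524.2 313.3 160.8] rot [ 3.141  0.    -0.309] F [ 0.3 -0.9 -1.5] w 17.2 q7 -1.14
target 524.9,312,158.7,-0.309 shift [1.1 1.  2.1] yaw 0.0 tilt [0. 0.] rows 1.0
```

View pics/st2.png

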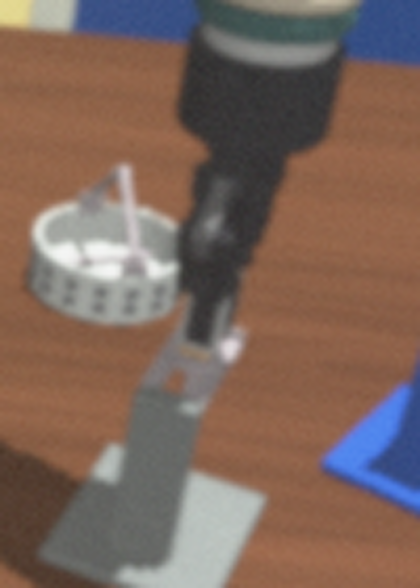

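>>> step_arm(linear=[[0,0,0.7],[0,0,1.4],[0,0,2],[0,0,2.3],[0,0,2.3]], yaw=[0,0,0,0,0], gripper=[-1,-1,-1,-1,-1])

```text
clock: 29.78
eef_pos: [524.3, 313.4, 158.7]
tool_rot: [-3.141, -0.0, -0.309]
force: [-0.5, -0.3, 0.6]
width: 17.3
```

```bash
python3 mv.py 524.9,312,158.7,-0.309
```

```text
t 29.78 pos [524.3 313.4 158.7] rot [-3.141 -0.    -0.309] F [-0.5 -0.3  0.6] w 17.3 q7 -1.14
target 524.9,312,158.7,-0.309 shift [1.  1.1 0. ] yaw -0.0 tilt [-0. -0.] rows 1.0
```

>>> step_arm(linear=[[0,0,0],[0,0,0],[0,0,0],[0,0,0],[0,0,0],[0,0,0],[0,0,0],[0,0,0]], yaw=[0,0,0,0,0,0,0,0], gripper=[-0.5,-0.3,0,0.3,0.6,0.6,0.6,0.6])

```text
clock: 30.45
eef_pos: [524.3, 313.4, 158.5]
tool_rot: [-3.142, -0.0, -0.309]
force: [0.5, 0.6, 0.1]
width: 68.4
```

```bash
python3 mv.py 524.9,312,158.7,-0.309;python3 - <<'E'
from h import *
b=grab("scene"); save(b,"st3.png",(380,120,480,260),4.2); S=cloud(b)
E
```

```text
t 30.45 pos [524.3 313.4 158.5] rot [-3.142 -0.    -0.309] F [0.5 0.6 0.1] w 68.4 q7 -1.14
target 524.9,312,158.7,-0.309 shift [ 1.   1.1 -0.2] yaw 0.0 tilt [-0. -0.] rows 1.0
```

View pics/st3.png

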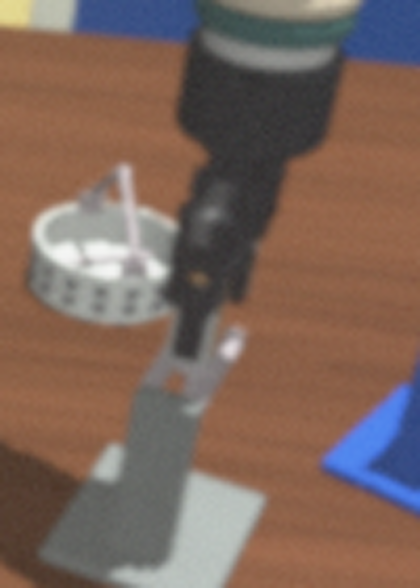

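Released; rise straight up (jaws 68 mm around an 18 mm handle).

>>> step_arm(linear=[[0,0,-8],[0,0,-20],[0,0,-40],[0,0,-65],[0,0,-90],[0,0,-115],[0,0,-130],[0,0,-130]], yaw=[0,0,0,0,0,0,0,0], gripper=[0.6,0.6,0.6,0.6,0.6,0.6,0.6,0.6])

```text
clock: 31.17
eef_pos: [526.0, 314.9, 293.9]
tool_rot: [-3.135, -0.006, -0.309]
force: [0.1, 1.5, 0.3]
width: 68.4
```

>>> step_arm(linear=[[0,30,0],[0,60,0],[0,95,0],[0,130,0],[0,150,0],[0,150,0],[0,150,0],[0,150,0]], yaw=[0,0,0,0,0,0,0,0], gripper=[0.6,0.6,0.6,0.6,0.6,0.6,0.6,0.6])

```text
clock: 31.83
eef_pos: [478.9, 171.4, 288.8]
tool_rot: [-3.14, -0.0, -0.308]
force: [1.2, 0.1, 1.2]
width: 68.4
```

```bash
python3 mv.py;python3 - <<'E'
from h import *
b=grab("scene"); a=grab("top"); S=cloud(b)
fb=cv2.resize(b["frame"][150:270,370:470,::-1],(400,480),interpolation=cv2.INTER_CUBIC)
fa=cv2.resize(b["frame"][140:260,150:250,::-1],(400,480),interpolation=cv2.INTER_CUBIC)
cv2.imwrite("pics/end.png",np.hstack([fb,fa])); save(b,"endscene.png")
def rep(c,r,z0,z1,n):
    q=S[(abs(S[...,0]-c[0])<r)&(abs(S[...,1]-c[1])<r)&(S[...,2]>z0)&(S[...,2]<z1)]
    print(n,len(q),np.round(np.median(q,0),1),np.round(q.min(0)),np.round(q.max(0)))
rep((525,311),25,130,150,"handle lo"); rep((525,311),25,165,200,"handle hi")
rep((527,-295),50,16,38,"basket")
r=S[(abs(S[...,0]-495)<60)&(abs(S[...,1]-21)<60)&(S[...,2]>114)&(S[...,2]<126)]
print("pot",cv2.minEnclosingCircle(r[:,:2].astype(np.float32)))
E
```

```text
t 31.83 pos [478.9 171.4 288.8] rot [-3.14  -0.    -0.308] F [1.2 0.1 1.2] w 68.4 q7 -0.89
handle lo 71 [532.3 310.8 139.5] [521. 302. 130.] [536. 323. 150.]
handle hi 102 [531.2 311.5 180.5] [517. 302. 165.] [536. 323. 189.]
basket 317 [ 532.1 -292.7   25.6] [ 487. -336.   16.] [ 569. -254.   38.]
pot ((494.1060485839844, 21.405900955200195), 51.562957763671875)
```

View pics/end.png

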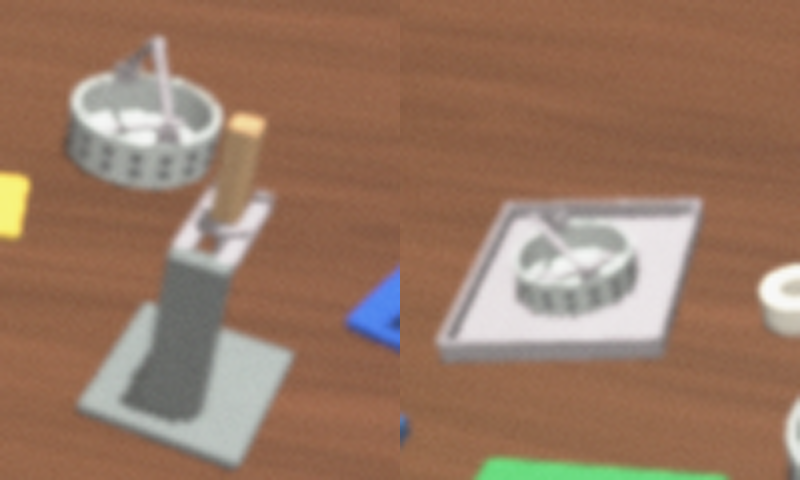

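View pics/endscene.png

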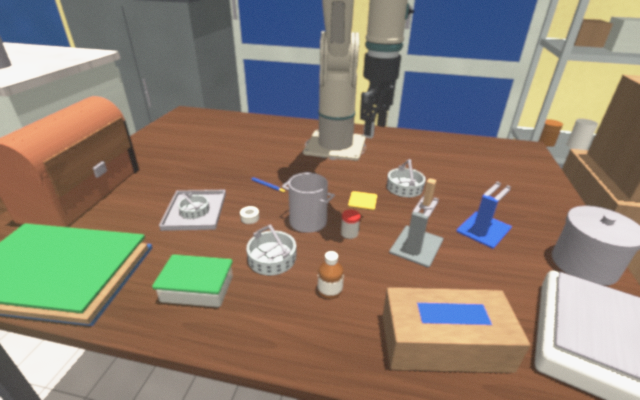

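The hook hangs upright in the grey stand at (427,195). The basket stands flat in the tray at (194,208). The pot is still at (308,200), and the gripper is clear of everything.

```bash
python3 -c "
from cell import ctrl
print(ctrl.finish_job())"
```

```text
the job is handed in; nothing more can be done
None
```

The job is done and handed in at about 32 s of the 72 s allowed. I took the hook from the grey stand and drew the smallest basket out of the pot by its bail, then set it on the tray floor. I unhooked it and hung the hook back by its collar. `finish_job` reports no verdict, so the checks below are my own.

**Last checks, from the scene camera:**
- **Basket:** it stands flat in the tray about 4 mm from the centre. Its bail has fallen clear, and the hook is back on its stand.
- **Hook:** it hangs upright in the fork, released at the same height as at pick-up. The lower and upper parts of the handle line up to about 1 mm.
- **Pot:** its rim is within about 1.5 mm of the starting position.
- **Bystanders:** they look unmoved in the picture; I did not measure them again.
- **Robot:** the gripper is clear of everything.

**What disagreed:**
- **Hook tip direction:** seen over the pot, the tip pointed the opposite way to what I had worked out at the stand. I turned the hook half a turn before going in, and hung it back with the same yaw it was picked up with.
- **Position offsets:** both cameras read about 1.3 mm high in y against the arm, and the handle sat about 2 mm off-centre in the jaws. I allowed for both when reaching for the bail.

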